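# Load a guarded insulation tester and arm its interlock

### The arm

A 6-joint arm with a two-finger parallel gripper is mounted at the origin on a cart in front of the work surface, level with it; the furniture and walls round the work are solid. World frame = base frame: x ahead of the robot, y to its left, z up, the work surface at z = 0. Lengths are in m, angles in rad, forces in N, time in s.
With the tool pointing down it reaches from about 0.35 to 0.85 m from the base axis. Payload 8.1 kg.
Tool frame: the origin (TCP) lies midway between the tips of the shut fingers; the grasp point (between the pads) lies 19 mm behind it; z points along the fingers, y is the line along which they close (so a half turn about z gives the same grasp; the last joint's range is limited). The gripper opens to 93 mm and grips with 3 to 60 N. Pads are 15 mm wide; open, the fingers measure 128 mm over their backs; the gripper's body (75 mm by 188 mm) begins 65 mm behind the grasp point.
Start: joints at [-1.226, 0.13, 1.488, -0, 1.523, -0.085], TCP at [0.25, -0.545, 0.219] pointing down, gripper open.
Joint ranges: [-2.96, 2.96], [-0.89, 2.26], [0.02, 2.5], [-1.34, 4.48], [0, 2.73], [-2.66, 2.66]. Speed limits (rad/s): [2.39, 2.39, 2.79, 3.14, 3.14, 3.14].

### API

Orientations are given as a rotation vector (axis times angle).
In Python, from plant import read_state, read_camera, get_calibration, close_job gives the robot as it stands.
- The arm moves only by the shell command python3 -m crank 'ROWS' [FORCE]. ROWS is JSON, a list that holds one entry, the list of rows, each a list of 7 numbers: the gripper's target within -1 to 1 (fully open at 1, half-way at 0, shut at -1), then the shift along the tool's x, y, z as a fraction of full scale, then the turn, a rotation vector about the tool's x, y, z as a fraction of full scale. In form: [[[grip, x, y, z, rx, ry, rz], ...]]. A call has exactly 5 rows; each row is the pose to reach, as a shift and turn from the pose commanded when the call began, along the tool's axes at that moment; what a row does not reach only later rows make up. Full scale, the value 1, is 0.5 m for a shift and 90 degrees for a turn. A row lasts 1/8 s, in which the tool goes at most 62.5 mm and 10.7 degrees, less where a joint would pass 70% of its speed; a pose out of reach is approached as far as the arm can. A call with a number of a shift or a turn outside -1 to 1 is refused whole. A call with a gripper value outside its range is refused whole. The fingers move at their own pace and stop on an object; FORCE is the grip in N (left out, the last holds). Time passes only in rows, so rows that repeat a pose let the fingers close, or fill a call up. It gives the time, the measured TCP pose, the force, the opening and the grip force at its end, in the units of the state.
- read_state(): the state, without advancing time (a new reading comes with each control period).
- read_camera(name): name is "scene" or "top" or "wrist"; returns the picture (400x640x3 uint8, red, green, blue); there is no depth.
- get_calibration(name): a dict with "fx", "fy", "cx", "cy" (pixels), "dist_coeffs" ([k1, k2, p1, p2, k3] as OpenCV has them; the pictures are not rectified), "eye" and "orientation" of the camera in the world; the wrist camera has in their place "mount" (4x4, takes a point from camera to tool coordinates, whose origin is the TCP and whose axes are the flange's). Camera axes: x right, y down, z forward; pixel columns grow to the right and rows downward; lengths in m; the calibration is good to about 2 mm. A picture is of the moment at which its call begins: read the wrist's pose just before it. get_calibration takes no time and is no camera call.
- close_job(): hands the job in; it is judged then, once.
The state is a dict: "t": time; "q": joint angles; "dq": joint speeds; "joint_torque": joint torques, N m; "tool_pos": TCP position; "orientation": TCP orientation; "force": force on the tool from outside, world axes, zero at the start; "wrist_torque": the same for the moment, N m; "opening": finger opening in m; "gripper_force": force on a finger pad.
Only numpy, scipy, OpenCV 4.12 (cv2) and the standard library are available. Lean on these libraries where they do the work, as an engineer would, in place of code of your own. Each camera call takes 0.05 s, during which the arm holds its last target. There are 200 camera calls.

### The job

Lay every power brick that is on the bench into a cell of the insulation tester's nest, one to a cell, flat and squarely between the cell's ribs; their snapped-together cases crack, so grip them lightly (about 10 N, never more than 25 N a finger). Then slide the clear guard cover fully shut, push the tongue of the interlock key straight into the interlock switch until the grip block is flush against the switch face, without forcing it, and leave it there; last, press the start button all the way down and let go. Leave the other things on the bench alone.

Things in the scene. Friction and masses are not known exactly. Their poses are not given: they have to be found in the camera images.
- tester: Grey insulation tester, fixed. Origin on the bench under the middle of its nest; x away from the robot at yaw 0, y left, z up. Nest floor 8 mm high, inside x +-51, y +-123 mm; side walls 44 mm high, front wall 36 mm; behind it, to x = 154 mm, a deck 43 mm high. Interlock switch left of the nest: x -55 to 11, y 128 to 188, top 70 mm high; control box with start button behind it.
- cell_right (a point): Centre of the right-hand cell's floor (tester x = 0, y = -72 mm, z = 8 mm); axes as the tester's. Cell 82 mm (x) by 50 mm (y) inside white ribs 10 mm high; ribs on its long sides stand only near the corners, leaving 46 mm at mid length for fingers. A brick's origin comes here, its long side (y) along this x.
- cell_middle (a point): Centre of the middle cell's floor (tester x = 0, y = 0 mm, z = 8 mm); axes as the tester's. Cell 82 mm (x) by 50 mm (y) inside white ribs 10 mm high; ribs on its long sides stand only near the corners, leaving 46 mm at mid length for fingers. A brick's origin comes here, its long side (y) along this x.
- cell_left (a point): Centre of the left-hand cell's floor (tester x = 0, y = 72 mm, z = 8 mm); axes as the tester's. Cell 82 mm (x) by 50 mm (y) inside white ribs 10 mm high; ribs on its long sides stand only near the corners, leaving 46 mm at mid length for fingers. A brick's origin comes here, its long side (y) along this x.
- slot (a point): Centre of the slot's mouth in the front face of the interlock switch (tester x = -55, y = 158, z = 45 mm), axes as the tester's: the tongue goes in along +x. Slot 27 mm wide (y), 8 mm high, widened by bevels to about 35 x 15 mm in the first 6 mm; open free space in front of it.
- tongue_home (a point): Where the tongue's tip is when fully home: 45 mm inside the slot mouth, on the slot's axis.
- switch_plunger (a joint): Steel plunger inside the slot, out of sight, moved by the tongue's tip over the last 8 mm: 0 = untouched, grows in m (end stop 0.010), about 0.008 with the tongue home. About 1 N of friction, no spring: it stays where it is pushed.
- cover (a joint): Clear sliding guard cover on top of the tester: 0 = fully shut over the nest, grows in m as it slides back along the tester's +x (0.105 = fully back); starts open, 2.5 N of friction, stays where it is left. Plate 112 x 258 x 4 mm, underside 44 mm above the bench.
- cover_handle (a point): Middle of the steel bar handle on the cover, 76 mm above the bench: round bar 10 mm thick, 100 mm long along the tester's y, 23 mm clear above the plate, 11 mm behind the plate's front edge; moves with the cover. Pinch it across x from above or push it.
- key: Loose interlock key, lying flat: black block 70 (x) x 40 (y) x 26 mm (z) with a flat steel tongue standing out of its +x end. Origin in the centre of the grip block (13 mm above the mat as it lies); x points along the tongue. Tongue 45 mm long, 24 mm wide, 5 mm thick, in the mid plane of the block, so it works either way up; 0.1 to 0.16 kg, balanced about 5 mm ahead of the origin. Pick across 40 mm.
- tongue_tip (a point): Tip of the key's tongue, 80 mm ahead of the key's origin on its x axis.
- start_button (a joint): Round grey push button, 30 mm across, on the control box behind the switch, pressed straight down: 0 = up, 0.006 m = fully down, springs back; about 4 N.
- start_button_top (a point): Centre of the start button's top face (tester x = 40, y = 158, z = 72 mm); free above.
- brick_1: Black power brick (small switching supply) 42 (x) x 74 (y) x 30 mm (z), lying on the 2 mm blue mat, loose, 0.1 to 0.16 kg; origin in the centre of its underside. Grasp across the 42 mm, from above. May be absent.
- brick_2: Black power brick (small switching supply) 42 (x) x 74 (y) x 30 mm (z), lying on the 2 mm blue mat, loose, 0.1 to 0.16 kg; origin in the centre of its underside. Grasp across the 42 mm, from above. May be absent.
- brick_3: Black power brick (small switching supply) 42 (x) x 74 (y) x 30 mm (z), lying on the 2 mm blue mat, loose, 0.1 to 0.16 kg; origin in the centre of its underside. Grasp across the 42 mm, from above. May be absent.
- tape: Amber tape roll 61 mm across, 12 mm high, lying flat; bystander, leave alone. Origin under its centre.
- spool: Solder spool 54 mm across, 38 mm high, standing; bystander. Origin under its centre.
- tin: Round flux tin 50 mm across, 18 mm high; bystander. Origin under its centre.
- driver: Precision screwdriver 146 mm long (y), 12 mm thick; bystander. Origin under its middle.

How it is judged:
On the way, in this order (a step that is already met when the one before it is completed fails the run):
1. every power brick lies flat in a cell of the nest, released ((distance between brick_1 and cell_right below 0.009 m or distance between brick_1 and cell_middle below 0.009 m or distance between brick_1 and cell_left below 0.009 m) and angle between each of brick_1, brick_2, brick_3's own z axis and vertical below 0.08 rad and angle between the y axis of each of brick_1, brick_2, brick_3 and the x axis of tester, either way round below 0.15 rad and (distance between brick_2 and cell_right below 0.009 m or distance between brick_2 and cell_middle below 0.009 m or distance between brick_2 and cell_left below 0.009 m) and (distance between brick_3 and cell_right below 0.009 m or distance between brick_3 and cell_middle below 0.009 m or distance between brick_3 and cell_left below 0.009 m) and contact force between the fingers and brick_1 below 0.3 N and contact force between the fingers and brick_2 below 0.3 N and contact force between the fingers and brick_3 below 0.3 N), for 0.2 s.
2. the guard cover is fully shut over the loaded nest ((distance between brick_1 and cell_right below 0.009 m or distance between brick_1 and cell_middle below 0.009 m or distance between brick_1 and cell_left below 0.009 m) and angle between each of brick_1, brick_2, brick_3's own z axis and vertical below 0.08 rad and angle between the y axis of each of brick_1, brick_2, brick_3 and the x axis of tester, either way round below 0.15 rad and (distance between brick_2 and cell_right below 0.009 m or distance between brick_2 and cell_middle below 0.009 m or distance between brick_2 and cell_left below 0.009 m) and (distance between brick_3 and cell_right below 0.009 m or distance between brick_3 and cell_middle below 0.009 m or distance between brick_3 and cell_left below 0.009 m) and value of joint cover below 0.004 m), for 0.2 s.
3. the tongue is home in the interlock switch, the cover shut (value of joint cover below 0.004 m and distance between tongue_tip and tongue_home below 0.006 m and angle between the x axis of key and the x axis of tester, either way round below 0.13 rad and value of joint switch_plunger above 0.004 m), for 0.2 s.
4. the start button is pressed all the way down with the tongue home (all of step 3 and value of joint start_button above 0.0045 m), for 0.05 s.
At the end, for the whole second after the job is handed in: Each brick flat in a cell (within 9 mm of its point, tilt < 0.08 rad, squared within 0.15 rad); cover under 4 mm from shut; tongue tip within 6 mm of home, in line within 0.13 rad, plunger in over 4 mm; button up again; all at rest (all of step 3 and (distance between brick_1 and cell_right below 0.009 m or distance between brick_1 and cell_middle below 0.009 m or distance between brick_1 and cell_left below 0.009 m) and angle between each of brick_1, brick_2, brick_3's own z axis and vertical below 0.08 rad and angle between the y axis of each of brick_1, brick_2, brick_3 and the x axis of tester, either way round below 0.15 rad and (distance between brick_2 and cell_right below 0.009 m or distance between brick_2 and cell_middle below 0.009 m or distance between brick_2 and cell_left below 0.009 m) and (distance between brick_3 and cell_right below 0.009 m or distance between brick_3 and cell_middle below 0.009 m or distance between brick_3 and cell_left below 0.009 m) and value of joint start_button below 0.0015 m and linear speed of each of brick_1, brick_2, brick_3, key below 0.02 m/s); the robot touches nothing.
It fails at once if a brick is gripped with more than 25 N a finger (50 N over both fingers) (contact force between the fingers and brick_1 above 50 N or contact force between the fingers and brick_2 above 50 N or contact force between the fingers and brick_3 above 50 N).
It fails at once if the interlock switch is forced (over 40 N between key and tester while the fingers touch the key) (contact force between key and tester above 40 N and contact force between the fingers and key above 0.5 N).
It fails at once if a bystander (tape roll, spool, tin, screwdriver) is moved by more than 30 mm (distance of any of tape, spool, tin, driver from where it was at the start of the episode above 0.03 m).
Of brick_1, brick_2, brick_3 only 2 to 3 are there at a start; the rules pass over those that are not, and their reading is None.
At some moment in a run one of key may be knocked a few centimetres aside while the robot is not near it.
Once in a run the grip may slacken for a moment while it holds something.
It also fails if it takes over 208 s, if anything falls off the work surface, if the arm or the gripper's body presses on something with over 40 N, if the wrist force passes 120 N, or if a joint passes its speed limit or range.

## Working session

There is one attempt and no reset: what is moved stays moved. The work goes in short steps, Python scripts to look and compute and a shell command to move; the robot and the scene stay as the last step left them, time stands still between calls to the robot, and variables do not carry over. Pictures are saved under pics/ and viewed, at most 14 in all, crops included, and the job is handed in when it is done.

```bash
ls; mkdir -p pics; cat > h.py <<'E'
import numpy as np, cv2, json
from scipy.spatial.transform import Rotation as R
from plant import read_state, read_camera, get_calibration, close_job
def cam(name, st=None):
    c=get_calibration(name)
    K=np.array([[c['fx'],0,c['cx']],[0,c['fy'],c['cy']],[0,0,1.]]);d=np.array(c['dist_coeffs'],float)
    if 'mount' in c:
        st=st or read_state(); M=np.array(c['mount']); Rt=R.from_rotvec(st['orientation']).as_matrix()
        return K,d,Rt@M[:3,:3],Rt@M[:3,3]+np.array(st['tool_pos'])
    o=np.array(c['orientation']); Rm=o if o.shape==(3,3) else R.from_rotvec(o).as_matrix()
    return K,d,Rm,np.array(c['eye'])
def pix2w(C,uv,z):
    K,d,Rm,e=C
    p=cv2.undistortPoints(np.array(uv,float).reshape(-1,1,2),K,d).reshape(-1,2)
    r=np.c_[p,np.ones(len(p))]@Rm.T
    return e+r*((np.broadcast_to(z,len(p))-e[2])/r[:,2])[:,None]
def w2pix(C,P):
    K,d,Rm,e=C
    return cv2.projectPoints((np.array(P,float)-e)@Rm,np.zeros(3),np.zeros(3),K,d)[0].reshape(-1,2)
def snap(name,fn,crop=None,k=1):
    st=read_state(); im=read_camera(name); np.save('pics/'+fn+'.npy',im)
    if crop: im=im[crop[1]:crop[3],crop[0]:crop[2]]
    im=cv2.resize(im,None,fx=k,fy=k,interpolation=cv2.INTER_CUBIC)
    cv2.imwrite('pics/'+fn+'.png',im[:,:,::-1]); return st
def go(target,yaw=None):
    """print shift in tool axes in full-scale units from the current measured pose, tool-down yaw (tool y dir angle) """
    s=read_state(); Rt=R.from_rotvec(s['orientation'])
    d=Rt.inv().apply(np.array(target)-s['tool_pos'])/0.5
    out=list(np.round(d,4))
    if yaw is not None:
        y=[np.cos(yaw),np.sin(yaw),0]; z=[0,0,-1.]; x=np.cross(y,z)
        best=min((Rt.inv()*R.from_matrix(np.c_[a*x,a*np.array(y),z]) for a in (1,-1)),key=lambda r:r.magnitude())
        out+=list(np.round(best.as_rotvec()/(np.pi/2),4))
    print('tcp',np.round(s['tool_pos'],4),'t',s['t'],'rows',[float(v) for v in out])
E
python3 - <<'E'
from h import *
for n in('top','scene'): snap(n,n+'0',k=1.25)
print(read_state()); print(get_calibration('top'));print(get_calibration('wrist'))
E
```

```text
pics
{'t': 0.1, 'q': array([-1.22641935e+00,  1.31060564e-01,  1.48914304e+00, -2.14085798e-05,
        1.52299524e+00, -8.53761293e-02]), 'dq': array([-0.00127471, -0.00122217, -0.00245315, -0.00223667,  0.00246719,
       -0.00061925]), 'joint_torque': array([ 1.26430881e-03, -5.61344039e+01, -4.93095088e+01,  7.70885730e-02,
        2.91268551e-02, -6.70672648e-05]), 'tool_pos': array([ 0.24984502, -0.54495873,  0.21772233]), 'orientation': array([-3.06779080e+00, -6.69534388e-01,  3.58942644e-04]), 'force': array([-0.28851923,  0.2531715 ,  0.07356741]), 'wrist_torque': array([ 0.0134885 , -0.02577003,  0.02507005]), 'gripper_force': 0.0, 'opening': 0.09279843031375158}
{'fx': 382.5578443321952, 'fy': 382.5578443321952, 'cx': 321.2196685886192, 'cy': 195.82130404741872, 'dist_coeffs': array([-0.04229231,  0.        ,  0.        ,  0.        ,  0.        ]), 'eye': array([ 0.36578252, -0.07510334,  1.25766512]), 'orientation': array([-2.16277778,  2.13945972, -0.1600324 ])}
{'fx': 330.4337456217573, 'fy': 330.4337456217573, 'cx': 315.97209668432583, 'cy': 197.56535472038732, 'dist_coeffs': array([0.00257935, 0.        , 0.        , 0.        , 0.        ]), 'mount': array([[ 1.15214229e-03, -9.67111783e-01, -2.54349113e-01,
         6.96826739e-02],
       [ 9.99998893e-01,  8.74844128e-04,  1.20334193e-03,
        -5.12445901e-04],
       [-9.41250336e-04, -2.54350218e-01,  9.67111721e-01,
        -1.66323706e-01],
       [ 0.00000000e+00,  0.00000000e+00,  0.00000000e+00,
         1.00000000e+00]])}
```

View pics/top0.png

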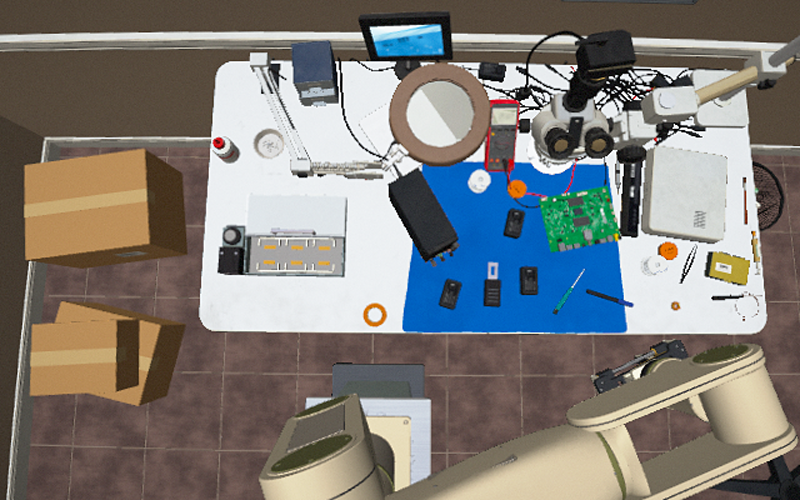

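View pics/scene0.png

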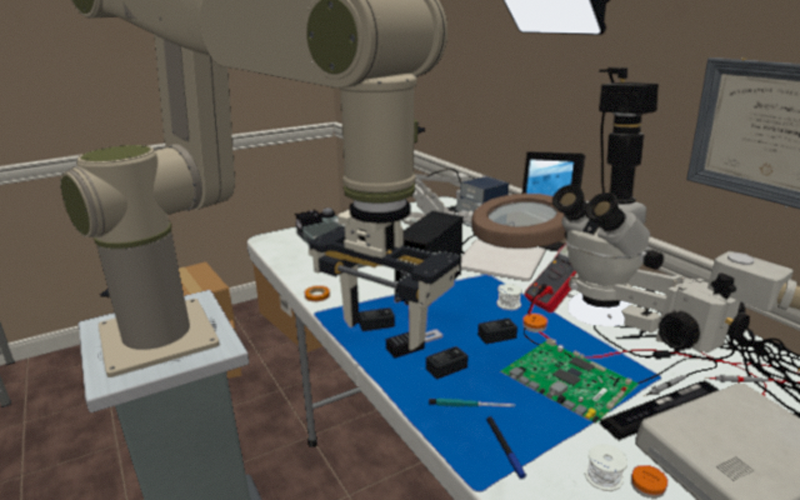

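The top view shows bricks at enlarged px (451,293), (528,281) and (513,222), the key at (493,285) with its tongue up-image, and the tester at about (296,238). I'll enlarge both areas.

```bash
python3 - <<'E'
from h import *
im=np.load('pics/top0.npy')
a=cv2.resize(im[150:240,160:290],None,fx=6,fy=6,interpolation=cv2.INTER_CUBIC)
b=cv2.resize(im[150:255,340:450],None,fx=5.5,fy=5.5,interpolation=cv2.INTER_CUBIC)
cv2.imwrite('pics/ta.png',a[:,:,::-1]);cv2.imwrite('pics/tb.png',b[:,:,::-1])
E
```

```text
(no output)
```

View pics/ta.png

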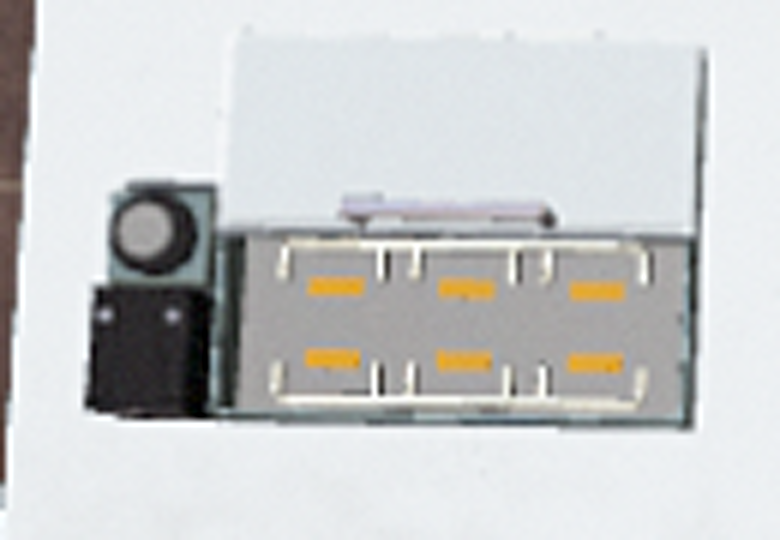

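View pics/tb.png

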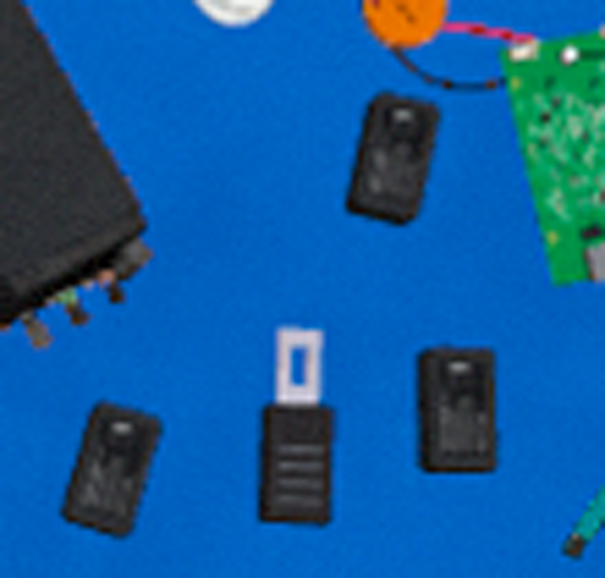

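The crops give the nest's contact pads (crop a px: left 332,359/335,287; middle 464,361/467,290; right 595,363/597,292). In crop b I can read the brick and key corners.

```bash
python3 - <<'E'
from h import *
C=cam('top')
A=lambda l:np.array(l,float)/6+[160,150]
B=lambda l:np.array(l,float)/5.5+[340,150]
w=pix2w(C,A([(332,359),(335,287),(464,361),(467,290),(595,363),(597,292)]),.008)
c=(w[0::2]+w[1::2])/2; print('cells L,M,R',c.round(4)); d=c[0]-c[2]; print('yaw',np.arctan2(d[1],d[0])-np.pi/2,np.linalg.norm(d[:2]))
for n,l,z in(('A',[(98,403),(160,418),(125,535),(65,517)],.032),('B',[(420,350),(493,350),(494,468),(425,470)],.032),('C',[(373,95),(438,100),(408,222),(348,208)],.032),('key',[(263,405),(330,407),(328,522),(262,520)],.028)):
    p=pix2w(C,B(l),z); v=p[0]+p[1]-p[2]-p[3]; print(n,p.mean(0).round(4),'long-axis yaw',np.arctan2(v[1],v[0]).round(3),'len',np.linalg.norm(v)/2,np.linalg.norm(p[0]-p[1]+p[3]-p[2])/2)
print(pix2w(C,B([(300,329)]),.015))
E
```

```text
cells L,M,R [[0.5134 0.2648 0.008 ]
 [0.5129 0.1921 0.008 ]
 [0.5126 0.1204 0.008 ]]
yaw -0.005589590758689811 0.14442927054677338
A [ 0.4152 -0.2091  0.032 ] long-axis yaw -0.29 len 0.06997376521376811 0.03664104503447503
B [ 0.4513 -0.4122  0.032 ] long-axis yaw -0.0 len 0.06965474648172448 0.041926402324226744
C [ 0.6016 -0.3766  0.032 ] long-axis yaw -0.25 len 0.07358984822420785 0.037664746931880135
key [ 0.4192 -0.317   0.028 ] long-axis yaw -0.028 len 0.06698649364922478 0.03900283748393725
[[ 0.49944174 -0.32336134  0.015     ]]
```

```bash
python3 - <<'E'
from h import *
go([.405,-.209,.17],np.pi/2-.27)
E
```

```text
tcp [ 0.2498 -0.545   0.2177] t 0.1 rows [0.562, -0.4814, 0.0963, -0.001, 0.0003, 0.4455]
```

```bash
python3 -m crank '[[[1,0.09,-0.077,0.015,0,0,0.08],[1,0.18,-0.154,0.03,0,0,0.16],[1,0.27,-0.23,0.045,0,0,0.24],[1,0.36,-0.308,0.06,0,0,0.32],[1,0.42,-0.36,0.07,0,0,0.4455]]]' 10; python3 - <<'E'
from h import *
go([.405,-.209,.17],np.pi/2-.27)
E
```

```text
t: 0.72
tool_pos: [0.3663, -0.2917, 0.1828]
orientation: [-3.113, 0.414, 0.001]
force: [0.4, -0.9, -0.7]
opening: 0.0931
gripper_force: 0.0
tcp [ 0.3663 -0.2917  0.1828] t 0.725 rows [0.0315, -0.1798, 0.0258, -0.0005, 0.0005, 0.0036]
```

```bash
python3 -m crank '[[[0.3,0.01,-0.06,0.01,0,0,0],[0.3,0.02,-0.12,0.02,0,0,0.003],[0.3,0.0315,-0.18,0.026,0,0,0.003],[0.3,0.0315,-0.18,0.026,0,0,0.003],[0.3,0.0315,-0.18,0.026,0,0,0.003]]]'; python3 - <<'E'
from h import *
s=snap('wrist','w1',k=1.25); print(s['tool_pos'],s['orientation'])
C=cam('wrist',s)
print(w2pix(C,[[.415,-.209,.032],[.419,-.317,.028]])*1.25)
E
```

```text
t: 1.35
tool_pos: [0.4041, -0.2117, 0.1705]
orientation: [3.114, -0.414, -0.001]
force: [-0.0, 0.4, 0.8]
opening: 0.0603
gripper_force: 0.0
[ 0.40407998 -0.21165384  0.17051773] [ 3.11388063e+00 -4.14344215e-01 -6.42597579e-04]
[[387.31273324 220.68453934]
 [526.67797993 177.11714181]]
```

View pics/w1.png

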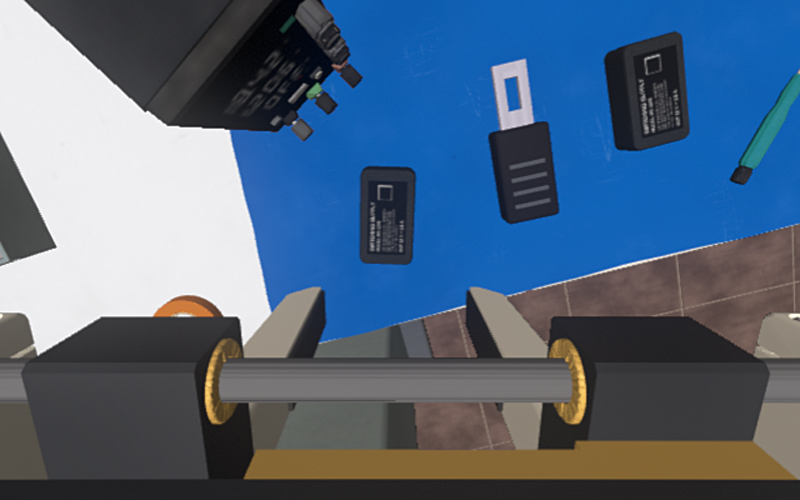

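The wrist view shows brick A (top corners 362,168–413,168–411,263–361,263), the key (495–548 × 123–221) and brick B (636,45 / 681,33 / 689,135 / 640,150).

```bash
python3 - <<'E'
from h import *
C=cam('wrist')
for n,l,z in(('A',[(361,168),(413,168),(411,263),(361,263)],.032),('B',[(636,45),(681,33),(689,137),(641,149)],.032),('key',[(496,132),(548,123),(558,214),(507,220)],.028)):
    p=pix2w(C,np.array(l)/1.25,z); v=p[0]+p[1]-p[2]-p[3]; print(n,p.mean(0).round(4),'yaw',np.arctan2(v[1],v[0]).round(3),'len',np.linalg.norm(v)/2,np.linalg.norm(p[0]-p[1]+p[3]-p[2])/2)
print(pix2w(C,np.array([(510,62)])/1.25,.015))
go([.413,-.210,.015],np.pi/2-.27)
E
```

```text
A [ 0.4179 -0.2095  0.032 ] yaw -0.28 len 0.07212439697837597 0.038172452768555756
B [ 0.4523 -0.4173  0.032 ] yaw -0.037 len 0.06970589794264533 0.03195660669600024
key [ 0.4214 -0.3183  0.028 ] yaw -0.066 len 0.06654996595029661 0.037974245585443406
[[ 0.5008475  -0.32441453  0.015     ]]
tcp [ 0.404  -0.212   0.1706] t 1.4 rows [0.0163, -0.0086, 0.3112, 0.0002, 0.0001, 0.0029]
```

```bash
python3 - <<'E'
from h import *
go([.417,-.2095,.007],np.pi/2-.28)
E
```

```text
tcp [ 0.404  -0.212   0.1706] t 1.4 rows [0.0238, -0.0116, 0.3272, 0.0002, 0.0001, 0.0093]
```

```bash
python3 -m crank '[[[0.3,0.0238,-0.0116,0.06,0,0,0.009],[0.3,0.0238,-0.0116,0.13,0,0,0.009],[0.3,0.0238,-0.0116,0.2,0,0,0.009],[0.3,0.0238,-0.0116,0.26,0,0,0.009],[0.3,0.0238,-0.0116,0.29,0,0,0.009]]]' 10; python3 -m crank '[[[0.3,0,0,0.02,0,0,0],[0.3,0,0,0.037,0,0,0],[-0.3,0,0,0.037,0,0,0],[-0.3,0,0,0.037,0,0,0],[-0.3,0,0,0.037,0,0,0]]]' 10;python3 - <<'E'
from h import *
go([.417,-.2095,.007],np.pi/2-.28)
E
```

```text
t: 2.02
tool_pos: [0.416, -0.2091, 0.0239]
orientation: [-3.11, 0.439, 0.004]
force: [-0.3, 0.1, 0.5]
opening: 0.0608
gripper_force: 0.0
t: 2.65
tool_pos: [0.4179, -0.2092, 0.0079]
orientation: [3.111, -0.437, 0.002]
force: [-0.3, 0.2, 1.2]
opening: 0.0421
gripper_force: 10.0
tcp [ 0.4179 -0.2092  0.0079] t 2.65 rows [-0.0015, 0.0011, 0.0017, 0.0002, -0.0008, 0.0006]
```

```bash
python3 -m crank '[[[-0.3,0,0,-0.05,0,0,0],[-0.3,0,0,-0.12,0,0,-0.04],[-0.3,0,0,-0.2,0,0,-0.09],[-0.3,0,0,-0.28,0,0,-0.14],[-0.3,0,0,-0.36,0,0,-0.175]]]' 10; python3 -m crank '[[[-0.3,0,-0.07,0,0,0,0],[-0.3,0,-0.17,0,0,0,0],[-0.3,0,-0.27,0,0,0,0],[-0.3,0,-0.37,0,0,0,0],[-0.3,0,-0.44,0,0,0,0]]]' 10;python3 - <<'E'
from h import *
go([.5134,.2648,.19],np.pi/2-.0056)
E
```

```text
t: 3.28
tool_pos: [0.4172, -0.2088, 0.1887]
orientation: [3.141, -0.003, 0.001]
force: [0.4, -0.0, -1.4]
opening: 0.042
gripper_force: 10.0
t: 3.9
tool_pos: [0.418, 0.013, 0.1874]
orientation: [-3.141, 0.005, -0.001]
force: [0.2, -0.0, -1.0]
opening: 0.0418
gripper_force: 10.0
tcp [0.418  0.013  0.1874] t 3.9 rows [0.1892, -0.5041, -0.0049, -0.0001, -0.0005, 0.0015]
```

```bash
python3 -m crank '[[[-0.3,0.02,-0.1,0,0,0,0],[-0.3,0.05,-0.2,0,0,0,0],[-0.3,0.08,-0.3,0,0,0,0],[-0.3,0.1,-0.4,0,0,0,0],[-0.3,0.1,-0.48,0,0,0,0]]]' 10; python3 -m crank '[[[-0.3,0,-0.024,0,0,0,0.0015],[-0.3,0,-0.024,0,0,0,0.0015],[-0.3,0,-0.024,0,0,0,0.0015],[-0.3,0,-0.024,0,0,0,0.0015],[-0.3,0,-0.024,0,0,0,0.0015]]]' 10;python3 - <<'E'
from h import *
s=snap('wrist','w2',k=1.25); print(s['tool_pos'],s['orientation'])
C=cam('wrist',s)
print(w2pix(C,[[.5134,.2648,.008],[.5129,.1921,.008],[.5126,.1204,.008]])*1.25)
E
```

```text
t: 4.53
tool_pos: [0.4694, 0.2529, 0.1872]
orientation: [-3.141, 0.006, -0.0]
force: [0.2, -0.6, -1.9]
opening: 0.0419
gripper_force: 10.0
t: 5.15
tool_pos: [0.4696, 0.2621, 0.1873]
orientation: [-3.142, 0.012, -0.0]
force: [0.4, 0.6, -0.7]
opening: 0.0418
gripper_force: 10.0
[0.46956063 0.26212331 0.18729132] [-3.14151640e+00  1.23931262e-02 -3.90041105e-04]
[[391.17633418 170.75551817]
 [479.28430979 170.75490914]
 [566.23380792 170.49934852]]
```

View pics/w2.png

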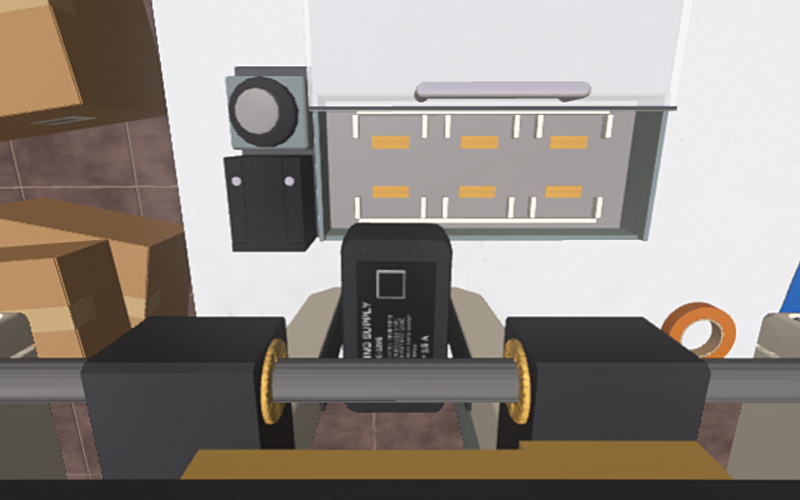

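Left-cell pads are at (390.5,142) and (390.5,192), the middle ones at (479,142) and (477,192), the right ones at (568,142) and (563,192). The button is at (263,110), and the handle bar spans 415–590 at row 90.

```bash
python3 - <<'E'
from h import *
s=read_state();C=cam('wrist')
P=lambda l,z:pix2w(C,np.array(l,float)/1.25,z)
w=P([(390.5,142),(390.5,192),(479,142),(477,192),(568,142),(563,192)],.008);print(w.round(4));c=(w[::2]+w[1::2])/2
d=c[0]-c[2];print(c.round(4),np.arctan2(d[1],d[0])-np.pi/2,np.linalg.norm(d))
print('ribs back outer corner R, front',P([(609,113),(601,221),(355,114),(357,221)],.018).round(4))
print('btn',P([(263,110)],.072),'handle',P([(415,91),(590,90)],.076), 'switch front top edge',P([(231,250),(306,251)],.070), 'tape',P([(700,330)],.012))
tp=np.array(s['tool_pos'])
print('brick front top edge expected',w2pix(C,[tp+[.037,.021,.024],tp+[.037,-.021,.024],tp+[.037,0,-.006]])*1.25)
go([.5134,.2648,.0125],np.pi/2-.0056)
E
```

```text
[[0.5364 0.2653 0.008 ]
 [0.4959 0.2656 0.008 ]
 [0.5359 0.1935 0.008 ]
 [0.4954 0.1933 0.008 ]
 [0.5354 0.1214 0.008 ]
 [0.4949 0.1215 0.008 ]]
[[0.5161 0.2655 0.008 ]
 [0.5156 0.1934 0.008 ]
 [0.5151 0.1214 0.008 ]] -0.006754993435564849 0.14403975467562083
ribs back outer corner R, front [[0.557  0.0959 0.018 ]
 [0.472  0.0918 0.018 ]
 [0.5576 0.2925 0.018 ]
 [0.4734 0.2934 0.018 ]]
btn [[0.55746671 0.34707195 0.072     ]] handle [[0.56801446 0.2488318  0.076     ]
 [0.56784528 0.13832372 0.076     ]] switch front top edge [[0.46316792 0.37870991 0.07      ]
 [0.46207289 0.32547856 0.07      ]] tape [[ 0.37014019 -0.01234665  0.012     ]]
brick front top edge expected [[334.83784526 234.06128315]
 [453.72316233 233.2864968 ]
 [394.33353452 217.90203371]]
tcp [0.4695 0.2622 0.1873] t 5.2 rows [0.0876, -0.0058, 0.3496, -0.0, -0.0001, -0.0013]
```

```bash
python3 -m crank '[[[-0.3,0.05,-0.0055,0.03,0,0,-0.001],[-0.3,0.091,-0.0055,0.08,0,0,-0.001],[-0.3,0.091,-0.0055,0.16,0,0,-0.001],[-0.3,0.091,-0.0055,0.24,0,0,-0.001],[-0.3,0.091,-0.0055,0.29,0,0,-0.001]]]' 10; python3 -m crank '[[[-0.3,0,0,0,0,0,0],[-0.3,0,0,0,0,0,0],[-0.3,0,0,0.015,0,0,0],[-0.3,0,0,0.03,0,0,0],[-0.3,0,0,0.04,0,0,0]]]' 10;python3 - <<'E'
from h import *
go([.515,.265,.0145],np.pi/2-.0056)
E
```

```text
t: 5.82
tool_pos: [0.5137, 0.2645, 0.0397]
orientation: [3.141, -0.009, -0.004]
force: [-0.8, -0.1, -0.8]
opening: 0.0418
gripper_force: 10.0
t: 6.45
tool_pos: [0.5147, 0.2653, 0.0217]
orientation: [3.142, -0.008, -0.0]
force: [0.2, -0.3, -1.5]
opening: 0.0416
gripper_force: 10.0
tcp [0.5147 0.2653 0.0217] t 6.45 rows [0.0005, 0.0006, 0.0145, 0.0, 0.0001, 0.0003]
```

```bash
python3 -m crank '[[[-0.3,0,0,0.005,0,0,0],[-0.3,0,0,0.01,0,0,0],[-0.3,0,0,0.015,0,0,0],[-0.3,0,0,0.015,0,0,0],[-0.3,0,0,0.015,0,0,0]]]' 10
```

```text
t: 7.08
tool_pos: [0.515, 0.2654, 0.0148]
orientation: [-3.142, 0.008, -0.0]
force: [0.4, -0.7, -1.2]
opening: 0.0416
gripper_force: 10.0
```

Now I'll release and rise.

```bash
python3 -m crank '[[[-0.3,0,0,0.001,0,0,0],[0.12,0,0,0.001,0,0,0],[0.12,0,0,0.001,0,0,0],[0.12,0,0,0.001,0,0,0],[0.12,0,0,-0.02,0,0,0]]]' 10; python3 -m crank '[[[0.12,0,0,-0.05,0,0,0],[0.12,0,0,-0.11,0,0,0],[0.12,-0.02,0,-0.2,0,0,0],[0.12,-0.06,0,-0.3,0,0,0],[0.12,-0.1,0,-0.36,0,0,0]]]' ; python3 - <<'E'
from h import *
s=snap('wrist','w3',k=1);go([.44,-.415,.19],np.pi/2)
E
```

```text
t: 7.7
tool_pos: [0.514, 0.265, 0.0241]
orientation: [3.141, -0.008, -0.003]
force: [0.6, -0.8, -0.3]
opening: 0.052
gripper_force: 0.0
t: 8.32
tool_pos: [0.4654, 0.266, 0.2087]
orientation: [-3.14, 0.008, -0.006]
force: [0.3, 0.8, -0.7]
opening: 0.0519
gripper_force: 0.0
tcp [0.465  0.267  0.2126] t 8.375 rows [-0.0441, 1.3643, 0.0396, -0.0025, -0.0045, -0.0029]
```

View pics/w3.png

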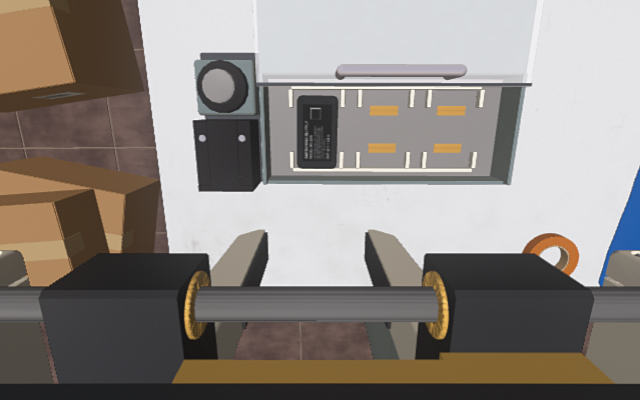

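The brick sits centred in the left cell between the ribs (317,132). Next is brick B.

```bash
python3 -m crank '[[[0.3,-0.02,0.1,0,0,0,0],[0.3,-0.05,0.2,0,0,0,0],[0.3,-0.08,0.32,0,0,0,0],[0.3,-0.08,0.44,0,0,0,0],[0.3,-0.08,0.54,0,0,0,0]]]'; python3 -m crank '[[[0.3,0,0.1,0,0,0,0],[0.3,0,0.2,0,0,0,0],[0.3,0,0.32,0,0,0,0],[0.3,0,0.44,0,0,0,0],[0.3,0,0.54,0,0,0,0]]]';  python3 -m crank '[[[0.3,0,0.08,0,0,0,0],[0.3,0,0.16,0,0,0,0],[0.3,0.02,0.24,0.02,0,0,0],[0.3,0.03,0.284,0.06,0,0,0],[0.3,0.03,0.284,0.08,0,0,0]]]'; cat >> h.py <<'E'
def blob(im,uv,fn=None):
    """dark blob nearest uv -> minAreaRect pixel corners"""
    h=cv2.cvtColor(im,cv2.COLOR_RGB2HSV)
    m=((h[...,2]<85)).astype(np.uint8); m=cv2.morphologyEx(m,cv2.MORPH_CLOSE,np.ones((7,7)))
    cs,_=cv2.findContours(m,cv2.RETR_EXTERNAL,cv2.CHAIN_APPROX_NONE)
    c=max((c for c in cs if cv2.contourArea(c)>300),key=lambda c:cv2.pointPolygonTest(c,tuple(map(float,uv)),True))
    return c.reshape(-1,2)
E
python3 - <<'E'
from h import *
s=snap('wrist','w4'); C=cam('wrist',s); go([.45,-.414,.008],np.pi/2)
im=np.load('pics/w4.npy'); uv=w2pix(C,[[.452,-.414,.032]])[0]; c=blob(im,uv)
p=pix2w(C,c,.032)[:,:2]; r=cv2.minAreaRect(p.astype(np.float32)*1000); print(uv,r)
print(cv2.boxPoints(r))
E
```

```text
t: 9.0
tool_pos: [0.4233, -0.0061, 0.2055]
orientation: [3.141, -0.008, 0.003]
force: [0.6, -0.1, 0.3]
opening: 0.06
gripper_force: 0.0
t: 9.62
tool_pos: [0.4218, -0.2766, 0.2054]
orientation: [3.141, -0.009, 0.002]
force: [0.1, 0.7, 0.5]
opening: 0.0603
gripper_force: 0.0
t: 10.25
tool_pos: [0.4358, -0.417, 0.1635]
orientation: [-3.141, 0.01, 0.002]
force: [0.5, 0.6, -0.7]
opening: 0.0606
gripper_force: 0.0
tcp [ 0.4355 -0.4155  0.1622] t 10.3 rows [0.0297, -0.0024, 0.3084, -0.0017, 0.0014, -0.0038]
[312.5746868  171.08466201] ((454.6686706542969, -414.4649963378906), (39.46554946899414, 71.69261169433594), 89.69217681884766)
[[ 418.71686 -434.00488]
 [ 490.40845 -434.39008]
 [ 490.62048 -394.9251 ]
 [ 418.9289  -394.53992]]
```

```bash
python3 -m crank '[[[0.3,0.036,-0.001,0.06,0,0,0],[0.3,0.036,-0.001,0.13,0,0,0],[0.3,0.036,-0.001,0.2,0,0,0],[0.3,0.036,-0.001,0.25,0,0,0],[0.3,0.036,-0.001,0.27,0,0,0]]]' 10; python3 -m crank '[[[0.3,0,0,0.02,0,0,0],[0.3,0,0,0.039,0,0,0],[-0.3,0,0,0.039,0,0,0],[-0.3,0,0,0.039,0,0,0],[-0.3,0,0,0.039,0,0,0]]]' 10;python3 - <<'E'
from h import *
go([.4535,-.4145,.007],np.pi/2)
E
```

```text
t: 10.92
tool_pos: [0.4539, -0.414, 0.0286]
orientation: [-3.14, 0.007, 0.002]
force: [0.5, 0.8, 0.1]
opening: 0.0606
gripper_force: 0.0
t: 11.55
tool_pos: [0.4547, -0.4162, 0.0108]
orientation: [3.141, -0.008, 0.001]
force: [0.2, 0.2, 0.6]
opening: 0.0418
gripper_force: 10.0
tcp [ 0.4547 -0.4162  0.0108] t 11.55 rows [-0.0025, -0.0035, 0.0076, 0.0004, -0.0005, -0.0033]
```

```bash
python3 -m crank '[[[-0.3,0,0,-0.05,0,0,0],[-0.3,0,0,-0.12,0,0,0],[-0.3,0,0,-0.2,0,0,0],[-0.3,-0.03,0,-0.28,0,0,0],[-0.3,-0.06,-0.04,-0.36,0,0,0]]]' 10; python3 -m crank '[[[-0.3,0,-0.1,0,0,0,0],[-0.3,0,-0.2,0,0,0,0],[-0.3,0,-0.32,0,0,0,0],[-0.3,0,-0.44,0,0,0,0],[-0.3,0,-0.54,0,0,0,0]]]'; python3 -m crank '[[[-0.3,0,-0.1,0,0,0,0],[-0.3,0,-0.2,0,0,0,0],[-0.3,0.04,-0.3,0,0,0,0],[-0.3,0.07,-0.4,0,0,0,0],[-0.3,0.09,-0.5,0,0,0,0]]]'; python3 -m crank '[[[-0.3,0.02,-0.05,0,0,0,0],[-0.3,0.04,-0.1,0,0,0,0],[-0.3,0.06,-0.138,0,0,0,0],[-0.3,0.08,-0.138,0,0,0,0],[-0.3,0.09,-0.138,0,0,0,0]]]';python3 - <<'E'
from h import *
go([.5148,.193,.0175],np.pi/2-.006)
E
```

```text
t: 12.18
tool_pos: [0.424, -0.3963, 0.1917]
orientation: [3.141, -0.01, 0.0]
force: [-0.2, -0.2, -1.1]
opening: 0.0421
gripper_force: 1.0
t: 12.8
tool_pos: [0.4256, -0.1238, 0.1904]
orientation: [3.142, -0.008, 0.001]
force: [0.8, 0.1, -0.6]
opening: 0.0421
gripper_force: 10.0
t: 13.42
tool_pos: [0.4726, 0.1258, 0.1906]
orientation: [-3.142, 0.008, -0.002]
force: [0.1, -0.5, -0.0]
opening: 0.0419
gripper_force: 10.0
t: 14.05
tool_pos: [0.518, 0.1923, 0.1902]
orientation: [3.141, -0.008, 0.0]
force: [-0.1, -0.2, -1.2]
opening: 0.0421
gripper_force: 10.0
tcp [0.518  0.1923 0.1902] t 14.05 rows [-0.0063, -0.0016, 0.3453, 0.0003, -0.0, 0.0005]
```

The grip slackened at t = 12.18, so I'll check how the brick hangs.

```bash
python3 - <<'E'
from h import *
s=snap('wrist','w5',k=1.25); C=cam('wrist',s); tp=np.array(s['tool_pos'])
for z in (.021,-.009): print(w2pix(C,[tp+[a,b,z] for a,b in((.037,.021),(.037,-.021),(-.037,0))])*1.25)
E
```

```text
[[336.27156388 232.08086036]
 [452.84506648 231.58855979]
 [395.34519226 409.9687575 ]]
[[345.76582827 216.81080599]
 [443.31845235 216.3992638 ]
 [395.21424913 369.88106551]]
```

View pics/w5.png

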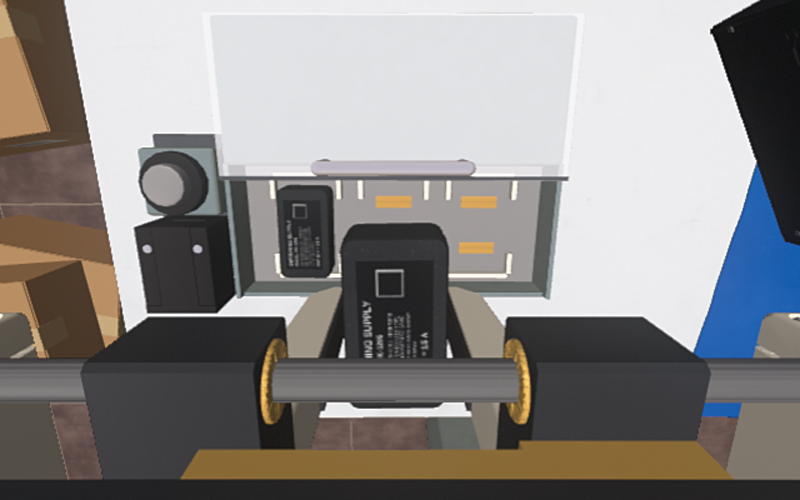

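The brick hangs level: its top front edge is at rows 225–237 and its rear at 407, as expected. I'll lower it into the middle cell.

```bash
python3 -m crank '[[[-0.3,-0.006,-0.001,0.08,0,0,0],[-0.3,-0.006,-0.001,0.17,0,0,0],[-0.3,-0.006,-0.001,0.25,0,0,0],[-0.3,-0.006,-0.001,0.3,0,0,0],[-0.3,-0.006,-0.001,0.32,0,0,0]]]' 10; python3 -m crank '[[[-0.3,0,0,0,0,0,0],[-0.3,0,0,0.006,0,0,0],[-0.3,0,0,0.012,0,0,0],[-0.3,0,0,0.018,0,0,0],[-0.3,0,0,0.018,0,0,0]]]'; python3 - <<'E'
from h import *
go([.5148,.193,.0175],np.pi/2-.006)
E
```

```text
t: 14.72
tool_pos: [0.5132, 0.1922, 0.0284]
orientation: [3.141, -0.01, -0.005]
force: [0.6, -0.6, -1.1]
opening: 0.0419
gripper_force: 10.0
t: 15.35
tool_pos: [0.5143, 0.1933, 0.021]
orientation: [3.142, -0.008, -0.001]
force: [0.5, 0.3, -1.9]
opening: 0.0421
gripper_force: 10.0
tcp [0.5143 0.1933 0.021 ] t 15.35 rows [0.0009, 0.0007, 0.0069, 0.0, 0.0002, 0.0006]
```

```bash
python3 -m crank '[[[-0.3,0,0,0.003,0,0,0],[-0.3,0,0,0.006,0,0,0],[-0.3,0,0,0.008,0,0,0],[-0.3,0,0,0.008,0,0,0],[-0.3,0,0,0.008,0,0,0]]]' 10
```

```text
t: 15.98
tool_pos: [0.5147, 0.1934, 0.0178]
orientation: [-3.142, 0.008, -0.0]
force: [-2.4, -0.3, 5.2]
opening: 0.042
gripper_force: 10.0
```

```bash
python3 -m crank '[[[-0.3,0,0,0,0,0,0],[0.12,0,0,0,0,0,0],[0.12,0,0,0,0,0,0],[0.12,0,0,0,0,0,0],[0.12,0,0,-0.02,0,0,0]]]' 10; python3 -m crank '[[[0.12,0,0,-0.05,0,0,0],[0.12,0,0,-0.11,0,0,0],[0.12,-0.02,0,-0.2,0,0,0],[0.12,-0.06,0.05,-0.3,0,0,0],[0.12,-0.1,0.1,-0.36,0,0,0]]]' ; python3 - <<'E'
from h import *
s=snap('wrist','w6',k=1)
C=cam('top');im=read_camera('top');np.save('pics/top1.npy',im)
uv=w2pix(C,[[.602,-.377,.032]])[0];print(uv)
c=blob(im,uv);r=cv2.minAreaRect(pix2w(C,c,.032)[:,:2].astype(np.float32)*1000);print('C',r)
h=cv2.resize(im[60:220,270:480],None,fx=3.5,fy=3.5,interpolation=cv2.INTER_CUBIC)
cv2.imwrite('pics/top1.png',h[:,:,::-1])
w=np.load('pics/w6.npy')[40:230,160:560]
cv2.imwrite('pics/w6.png',cv2.resize(w,None,fx=1.5,fy=1.5)[:,:,::-1])
go([.45,-.377,.22])
E
```

```text
t: 16.6
tool_pos: [0.5136, 0.193, 0.0265]
orientation: [3.141, -0.008, -0.003]
force: [-0.6, 0.3, 0.2]
opening: 0.0522
gripper_force: 0.0
t: 17.23
tool_pos: [0.4647, 0.1434, 0.2109]
orientation: [-3.141, 0.007, -0.007]
force: [0.4, -1.0, -1.3]
opening: 0.0518
gripper_force: 0.0
[411.35857181 178.24978759]
C ((878.407958984375, -83.0611572265625), (775.0086059570312, 2343.14794921875), 0.8969250917434692)
tcp [0.4656 0.1426 0.2126] t 17.325 rows [-0.0247, 1.0393, -0.016]
```

View pics/top1.png

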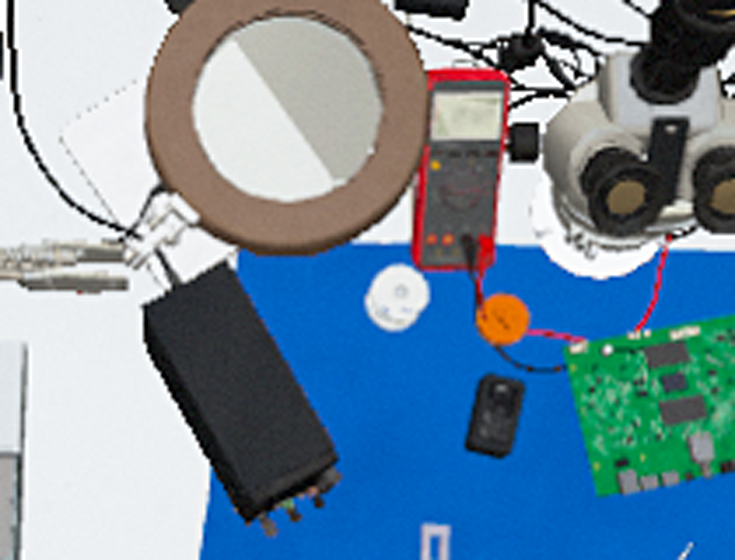

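View pics/w6.png

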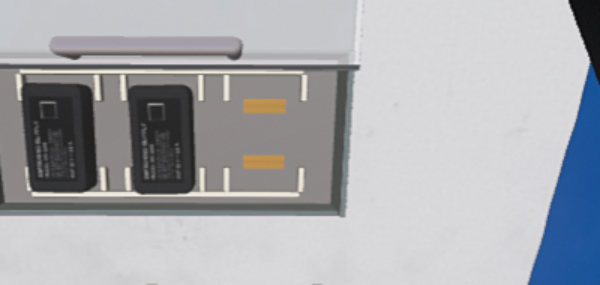

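Middle brick sits between its ribs. Brick C is at crop (495,415), with the magnifier lamp and microscope beyond it, so I'll estimate the clearance.

```bash
python3 - <<'E'
from h import *
C=cam('top'); T=lambda l,z:pix2w(C,np.array(l,float)/3.5+[270,60],z).round(3)
print('C',T([(480,375),(524,379),(501,458),(466,448)],.032),T([(495,416)],.032))
print('lamp edge',[T([(285,250)],z)[0] for z in(.2,.35)],'eyepiece',[T([(630,230)],z)[0] for z in(.2,.35)],'box',[T([(340,455),(245,520)],z) for z in(.1,.2)])
E
python3 -m crank '[[[0.3,-0.02,0.1,0,0,0,0],[0.3,-0.05,0.2,0,0,0,0],[0.3,-0.08,0.32,0,0,0,0],[0.3,-0.08,0.44,0,0,0,0],[0.3,-0.08,0.54,0,0,0,0]]]'; python3 -m crank '[[[0.3,0,0.1,0,0,0,0],[0.3,0,0.2,0,0,0,0.05],[0.3,0,0.3,0,0,0,0.1],[0.3,0,0.4,0,0,0,0.16],[0.3,0,0.5,0,0,0,0.16]]]'; python3 - <<'E'
from h import *
go([.58,-.377,.17],np.pi/2-.25)
E
```

```text
C [[ 0.639 -0.364  0.032]
 [ 0.636 -0.405  0.032]
 [ 0.56  -0.382  0.032]
 [ 0.569 -0.349  0.032]] [[ 0.6   -0.377  0.032]]
lamp edge [array([ 0.704, -0.166,  0.2  ]), array([ 0.656, -0.153,  0.35 ])] eyepiece [array([ 0.726, -0.452,  0.2  ]), array([ 0.675, -0.399,  0.35 ])] box [array([[ 0.551, -0.223,  0.1  ],
       [ 0.492, -0.14 ,  0.1  ]]), array([[ 0.535, -0.21 ,  0.2  ],
       [ 0.481, -0.134,  0.2  ]])]
t: 17.95
tool_pos: [0.4226, -0.128, 0.2069]
orientation: [3.142, -0.009, 0.001]
force: [0.6, -0.2, 1.1]
opening: 0.0606
gripper_force: 0.0
t: 18.58
tool_pos: [0.4217, -0.3776, 0.2064]
orientation: [-3.115, 0.404, 0.0]
force: [0.1, 0.5, 0.2]
opening: 0.0607
gripper_force: 0.0
tcp [ 0.4217 -0.3776  0.2064] t 18.575 rows [0.3059, -0.0819, 0.0728, -0.0004, 0.0002, -0.0051]
```

```bash
python3 - <<'E'
from h import *
A=cam('top');B=cam('scene')
def ray(C,uv):
    p=cv2.undistortPoints(np.array(uv,float).reshape(-1,1,2),C[0],C[1]).reshape(2); r=C[2]@[p[0],p[1],1]; return C[3],r/np.linalg.norm(r)
for a in((565,143),(599,140)):
  for b in((568,200),(603,205)):
    e,r=ray(A,np.array(a)/1.25);f,q=ray(B,np.array(b)/1.25)
    s=np.linalg.lstsq(np.c_[r,-q],f-e,rcond=None)[0]; print(a,b,e+r*s[0],np.linalg.norm(e+r*s[0]-f-q*s[1]))
E
python3 -m crank '[[[0.3,0.06,-0.016,0.01,0,0,0],[0.3,0.12,-0.03,0.02,0,0,0],[0.3,0.18,-0.05,0.04,0,0,0],[0.3,0.23,-0.07,0.06,0,0,0],[0.3,0.25,-0.08,0.07,0,0,0]]]'
python3 - <<'E'
from h import *
s=snap('wrist','w7'); C=cam('wrist',s)
im=np.load('pics/w7.npy'); uv=w2pix(C,[[.6,-.377,.032]])[0]; c=blob(im,uv)
p=pix2w(C,c,.032)[:,:2]; r=cv2.minAreaRect(p.astype(np.float32)*1000); print(uv,r)
go([.6,-.377,.009],np.pi/2-.25)
E
```

```text
(565, 143) (568, 200) [ 0.7258759  -0.42616746  0.29198695] 0.006481914796530466
(565, 143) (603, 205) [ 0.73736536 -0.43736883  0.26117515] 0.047934724212316294
(599, 140) (568, 200) [ 0.71932399 -0.48302481  0.33066671] 0.051892333930759316
(599, 140) (603, 205) [ 0.73111432 -0.49662867  0.29975205] 0.0015689008506955965
t: 19.2
tool_pos: [0.5535, -0.3682, 0.1702]
orientation: [-3.115, 0.4, 0.003]
force: [0.0, -0.1, -0.6]
opening: 0.0607
gripper_force: 0.0
[312.36988986 135.92624554] ((604.5652465820312, -380.0635681152344), (39.10541915893555, 71.14311981201172), 76.32805633544922)
tcp [ 0.5538 -0.3677  0.1698] t 19.25 rows [0.0947, -0.0049, 0.3214, -0.001, 0.0013, -0.0033]
```

```bash
python3 - <<'E'
from h import *
go([.603,-.3795,.008],np.pi/2-.239)
E
```

```text
tcp [ 0.5538 -0.3677  0.1698] t 19.25 rows [0.1018, -0.0016, 0.3233, -0.001, 0.0013, -0.0103]
```

```bash
python3 -m crank '[[[0.3,0.05,-0.001,0.02,0,0,-0.005],[0.3,0.1018,-0.001,0.08,0,0,-0.01],[0.3,0.1018,-0.001,0.16,0,0,-0.01],[0.3,0.1018,-0.001,0.24,0,0,-0.01],[0.3,0.1018,-0.001,0.28,0,0,-0.01]]]' 10; python3 -m crank '[[[0.3,0,0,0.02,0,0,0],[0.3,0,0,0.043,0,0,0],[0.3,0,0,0.043,0,0,0],[-0.3,0,0,0.043,0,0,0],[-0.3,0,0,0.043,0,0,0]]]' 10; python3 -m crank '[[[-0.3,0,0,0,0,0,0],[-0.3,0,0,0,0,0,0],[-0.3,0,0,-0.05,0,0,0],[-0.3,0,0,-0.1,0,0,0],[-0.3,0,0,-0.15,0,0,0]]]'
python3 - <<'E'
from h import *
go([.44,-.36,.21],np.pi/2-.006)
E
```

```text
t: 19.88
tool_pos: [0.6, -0.3808, 0.0292]
orientation: [-3.117, 0.378, 0.006]
force: [0.3, -0.2, -0.4]
opening: 0.0604
gripper_force: 0.0
t: 20.5
tool_pos: [0.6027, -0.382, 0.0118]
orientation: [3.118, -0.377, 0.002]
force: [0.0, 0.9, 1.4]
opening: 0.0452
gripper_force: 0.4
t: 21.12
tool_pos: [0.6015, -0.3814, 0.0856]
orientation: [-3.118, 0.377, 0.002]
force: [-0.3, -0.5, -1.1]
opening: 0.042
gripper_force: 10.0
tcp [ 0.6015 -0.3814  0.0856] t 21.125 rows [-0.3243, 0.0354, -0.2484, -0.0003, 0.0007, -0.1494]
```

```bash
python3 -m crank '[[[-0.3,-0.05,0.006,-0.06,0,0,-0.03],[-0.3,-0.12,0.013,-0.12,0,0,-0.06],[-0.3,-0.19,0.02,-0.18,0,0,-0.1],[-0.3,-0.26,0.028,-0.24,0,0,-0.14],[-0.3,-0.32,0.035,-0.24,0,0,-0.149]]]'; python3 -m crank '[[[-0.3,-0.01,-0.08,0,0,0,0],[-0.3,-0.03,-0.18,0,0,0,0],[-0.3,-0.03,-0.3,0,0,0,0],[-0.3,-0.03,-0.42,0,0,0,0],[-0.3,-0.03,-0.52,0,0,0,0]]]'; python3 -m crank '[[[-0.3,0,-0.08,0,0,0,0],[-0.3,0.03,-0.18,0,0,0,0],[-0.3,0.07,-0.28,0,0,0,0],[-0.3,0.11,-0.38,0,0,0,0],[-0.3,0.15,-0.43,0,0,0,0]]]';python3 - <<'E'
from h import *
s=read_state();print(s['opening'],s['gripper_force']); go([.515,.1215,.03],np.pi/2-.006)
E
```

```text
t: 21.75
tool_pos: [0.4424, -0.3615, 0.2088]
orientation: [3.138, -0.009, 0.005]
force: [0.5, 0.2, -2.2]
opening: 0.0422
gripper_force: 10.0
t: 22.38
tool_pos: [0.4286, -0.0984, 0.2054]
orientation: [-3.141, 0.01, 0.0]
force: [0.8, -0.2, -1.5]
opening: 0.042
gripper_force: 10.0
t: 23.0
tool_pos: [0.5057, 0.1166, 0.2053]
orientation: [-3.141, 0.007, 0.001]
force: [0.3, -0.6, -1.2]
opening: 0.0418
gripper_force: 10.0
0.04178774739718572 9.999669045209885
tcp [0.5057 0.1166 0.2053] t 23.0 rows [0.0187, -0.0097, 0.3506, -0.0001, 0.0002, 0.001]
```

```bash
python3 -m crank '[[[-0.3,0.018,-0.008,0.05,0,0,0],[-0.3,0.018,-0.008,0.14,0,0,0],[-0.3,0.018,-0.008,0.23,0,0,0],[-0.3,0.018,-0.008,0.3,0,0,0],[-0.3,0.018,-0.008,0.335,0,0,0]]]'; python3 -m crank '[[[-0.3,0,0,0,0,0,0],[-0.3,0,0,0,0,0,0],[-0.3,0,0,0,0,0,0],[-0.3,0,0,0,0,0,0],[-0.3,0,0,0,0,0,0]]]';python3 - <<'E'
from h import *
go([.515,.1215,.017],np.pi/2-.006)
E
```

```text
t: 23.62
tool_pos: [0.5128, 0.1177, 0.0356]
orientation: [3.141, -0.01, -0.006]
force: [-0.6, 0.3, -1.2]
opening: 0.0421
gripper_force: 10.0
t: 24.25
tool_pos: [0.515, 0.1181, 0.0387]
orientation: [-3.141, 0.01, -0.001]
force: [-0.1, -0.8, -1.1]
opening: 0.0422
gripper_force: 10.0
tcp [0.515  0.1181 0.0387] t 24.25 rows [-0.0001, -0.0068, 0.0433, -0.0001, -0.0005, -0.0004]
```

```bash
python3 -m crank '[[[-0.3,0,-0.0065,0.01,0,0,0],[-0.3,0,-0.0065,0.02,0,0,0],[-0.3,0,-0.0065,0.03,0,0,0],[-0.3,0,-0.0065,0.035,0,0,0],[-0.3,0,-0.0065,0.035,0,0,0]]]'; python3 -m crank '[[[-0.3,0,0,0.003,0,0,0],[-0.3,0,0,0.006,0,0,0],[-0.3,0,0,0.009,0,0,0],[-0.3,0,0,0.009,0,0,0],[-0.3,0,0,0.009,0,0,0]]]'
```

```text
t: 24.88
tool_pos: [0.5144, 0.1212, 0.0202]
orientation: [3.141, -0.011, -0.001]
force: [-0.2, 0.9, -1.9]
opening: 0.042
gripper_force: 10.0
t: 25.5
tool_pos: [0.5151, 0.1213, 0.0172]
orientation: [-3.142, 0.01, -0.001]
force: [-3.0, -0.7, 7.4]
opening: 0.0418
gripper_force: 10.0
```

Floor contact. I'll release, rise, and look at the whole nest.

```bash
python3 -m crank '[[[-0.3,0,0,-0.001,0,0,0],[0.12,0,0,-0.001,0,0,0],[0.12,0,0,-0.001,0,0,0],[0.12,0,0,-0.001,0,0,0],[0.12,0,0,-0.02,0,0,0]]]' 10; python3 -m crank '[[[0.12,0,0,-0.05,0,0,0],[0.12,0,0,-0.11,0,0,0],[0.12,-0.02,-0.03,-0.2,0,0,0],[0.12,-0.06,-0.08,-0.3,0,0,0],[0.12,-0.08,-0.142,-0.36,0,0,0]]]' ;  python3 -m crank '[[[0.12,0,0,0,0,0,0],[0.12,0,0,0,0,0,0],[-1,0,0,0,0,0,0],[-1,0,0,0,0,0,0],[-1,0,0,0,0,0,0]]]' ;python3 - <<'E'
from h import *
s=snap('wrist','w8'); C=cam('wrist',s); np.save('pics/top2.npy',read_camera('top'))
w=np.load('pics/w8.npy')[30:230,160:500]
cv2.imwrite('pics/w8.png',cv2.resize(w,None,fx=2.3,fy=2.3,interpolation=cv2.INTER_CUBIC)[:,:,::-1])
im=np.load('pics/w8.npy')
for y in (.265,.193,.1213):
    c=blob(im,w2pix(C,[[.515,y,.038]])[0]); print(cv2.minAreaRect(pix2w(C,c,.038)[:,:2].astype(np.float32)*1000))
T=cam('top'); t=np.load('pics/top2.npy'); c=blob(t,w2pix(T,[[.4205,-.317,.028]])[0]); print('key',cv2.minAreaRect(pix2w(T,c,.028)[:,:2].astype(np.float32)*1000))
E
```

```text
t: 26.12
tool_pos: [0.5138, 0.1212, 0.0256]
orientation: [3.141, -0.011, -0.003]
force: [-0.7, 0.1, -0.9]
opening: 0.0521
gripper_force: 0.0
t: 26.75
tool_pos: [0.4756, 0.1932, 0.2101]
orientation: [-3.14, 0.012, -0.006]
force: [0.7, 0.8, 0.2]
opening: 0.0522
gripper_force: 0.0
t: 27.38
tool_pos: [0.475, 0.192, 0.2054]
orientation: [3.141, -0.012, -0.002]
force: [0.4, -0.1, 0.1]
opening: 0.0267
gripper_force: 0.0
((515.2861938476562, 262.8083801269531), (43.95087432861328, 72.97611236572266), 88.97744750976562)
((513.2586669921875, 193.3609619140625), (71.49303436279297, 39.62172317504883), 0.44450876116752625)
((516.64892578125, 123.67474365234375), (43.369476318359375, 70.90306854248047), 89.63241577148438)
key ((880.0809326171875, -83.0870361328125), (777.5379028320312, 2350.794677734375), 0.89692622423172)
```

View pics/w8.png

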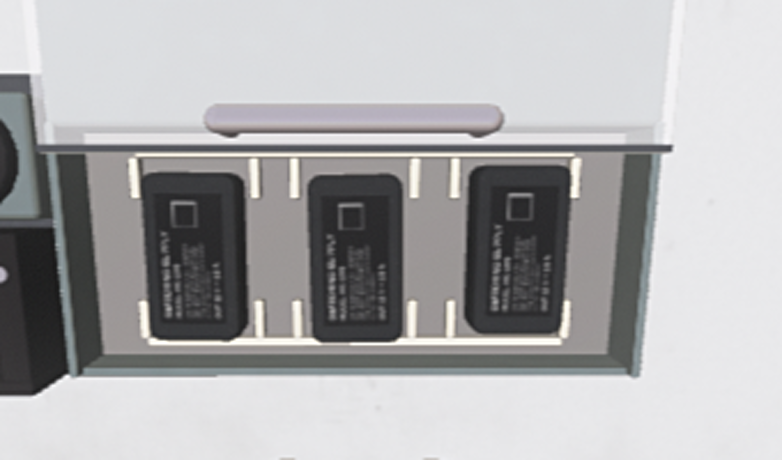

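All three bricks sit inside their cells (measured within 2–3 mm). The handle bar is at crop (353,117).

```bash
python3 - <<'E'
from h import *
C=cam('wrist'); print(pix2w(C,[[160+353/2.3,30+117/2.3]],.078), pix2w(C,[[160+353/2.3,30+148/2.3]],.046))
go([.60,.193,.205],np.pi/2-.006);s=read_state();print(s['opening'])
E
```

```text
[[0.56892258 0.19366192 0.078     ]] [[0.55953994 0.19393957 0.046     ]]
tcp [0.4751 0.1923 0.2058] t 27.475 rows [0.2498, -0.0032, 0.0015, 0.0001, 0.0004, -0.0007]
0.018816927213883835
```

```bash
python3 -m crank '[[[-1,0.08,-0.003,0,0,0,0],[-1,0.16,-0.003,0,0,0,0],[-1,0.23,-0.003,0,0,0,0],[-1,0.26,-0.003,0,0,0,0],[-1,0.26,-0.003,0,0,0,0]]]'; python3 -m crank '[[[-1,0,0,0.07,0,0,0],[-1,0,0,0.15,0,0,0],[-1,0,0,0.22,0,0,0],[-1,0,0,0.27,0,0,0],[-1,0,0,0.285,0,0,0]]]' ;  python3 -m crank '[[[-1,-0.02,0,0,0,0,0],[-1,-0.04,0,0,0,0,0],[-1,-0.06,0,0,0,0,0],[-1,-0.08,0,0,0,0,0],[-1,-0.1,0,0,0,0,0]]]'
```

```text
t: 28.1
tool_pos: [0.6056, 0.1929, 0.2055]
orientation: [3.141, -0.011, -0.001]
force: [-0.1, -0.1, -0.6]
opening: 0.0004
gripper_force: 0.0
t: 28.72
tool_pos: [0.603, 0.193, 0.0616]
orientation: [3.141, -0.01, -0.006]
force: [-0.0, 0.3, -0.1]
opening: 0.0007
gripper_force: 0.0
t: 29.35
tool_pos: [0.5554, 0.1937, 0.0648]
orientation: [-3.141, 0.011, -0.004]
force: [4.2, 0.5, 1.9]
opening: 0.0002
gripper_force: 1.6
```

```bash
python3 -m crank '[[[-1,-0.02,0,0,0,0,0],[-1,-0.045,0,0,0,0,0],[-1,-0.07,0,0,0,0,0],[-1,-0.095,0,0,0,0,0],[-1,-0.12,0,0,0,0,0]]]';python3 -m crank '[[[-1,-0.006,0,0,0,0,0],[-1,-0.012,0,0,0,0,0],[-1,-0.018,0,0,0,0,0],[-1,-0.02,0,0,0,0,0],[-1,-0.02,0,0,0,0,0]]]'
```

```text
t: 29.98
tool_pos: [0.4942, 0.1939, 0.0636]
orientation: [3.142, -0.01, -0.0]
force: [2.5, 1.9, 2.8]
opening: 0.0004
gripper_force: 1.6
t: 30.6
tool_pos: [0.4857, 0.1939, 0.0634]
orientation: [-3.141, 0.011, -0.002]
force: [6.2, 1.2, -5.4]
opening: 0.0007
gripper_force: 3.0
```

```bash
python3 -m crank '[[[-1,-0.003,0,0,0,0,0],[-1,-0.006,0,0,0,0,0],[-1,-0.008,0,0,0,0,0],[-1,-0.008,0,0,0,0,0],[-1,-0.008,0,0,0,0,0]]]';python3 - <<'E'
from h import *
np.save('pics/top3.npy',read_camera('top'))
im=np.load('pics/top3.npy');C=cam('top')
print(w2pix(C,[[.459,.193,.048],[.4205,-.317,.028]]))
E
```

```text
t: 31.22
tool_pos: [0.4855, 0.1938, 0.0642]
orientation: [-3.141, 0.012, -0.014]
force: [22.6, 0.5, -16.2]
opening: 0.0008
gripper_force: 11.4
[[233.97328189 219.61797711]
 [393.75665105 233.82131385]]
```

The end stop is reached: 22 N with no further travel. I'll back off and go to the key.

```bash
python3 -m crank '[[[-1,0.02,0,0,0,0,0],[-1,0.04,0,0,0,0,0],[-1,0.04,0,-0.05,0,0,0],[-1,0.04,0,-0.14,0,0,0],[0.3,0.04,0,-0.24,0,0,0]]]'; python3 -m crank '[[[0.3,-0.06,0.02,-0.06,0,0,0],[0.3,-0.12,0.1,-0.06,0,0,0],[0.3,-0.16,0.2,-0.06,0,0,0],[0.3,-0.18,0.32,-0.06,0,0,0],[0.3,-0.18,0.42,-0.06,0,0,0]]]'; python3 -m crank '[[[0.3,0,0.1,0,0,0,0],[0.3,0,0.2,0,0,0,0],[0.3,0,0.32,0,0,0,0],[0.3,0,0.44,0,0,0,0],[0.3,0,0.54,0,0,0,0]]]'; python3 -m crank '[[[0.3,0,0.06,0.01,0,0,0],[0.3,0,0.06,0.04,0,0,0],[0.3,0,0.06,0.05,0,0,0],[0.3,0,0.06,0.05,0,0,0],[0.3,0,0.06,0.05,0,0,0]]]';python3 - <<'E'
from h import *
s=snap('wrist','w9'); C=cam('wrist',s);print(s['tool_pos'],s['orientation'])
np.save('pics/top4.npy',read_camera('top'))
im=np.load('pics/w9.npy'); uv=w2pix(C,[[.42,-.317,.028]])[0]; c=blob(im,uv)
p=pix2w(C,c,.028)[:,:2]; r=cv2.minAreaRect(p.astype(np.float32)*1000); print(uv,r)
a=cv2.resize(im[30:230,170:470],None,fx=2,fy=2,interpolation=cv2.INTER_CUBIC)
t=np.load('pics/top4.npy')[150:240,160:290]; t=cv2.resize(t,(577,400),interpolation=cv2.INTER_CUBIC)
b=np.zeros((600,800,3),np.uint8); b[:300,:450]=cv2.resize(a,(450,300)); 
out=np.zeros((600,780,3),np.uint8); out[:400,:600]=a; out[400:,:288]=cv2.resize(t,(288,200)); cv2.imwrite('pics/w9.png',out[:,:,::-1])
E
```

```text
t: 31.9
tool_pos: [0.5003, 0.1936, 0.1838]
orientation: [3.141, -0.01, -0.005]
force: [0.8, 0.5, 0.1]
opening: 0.0065
gripper_force: 0.0
t: 32.52
tool_pos: [0.4089, -0.0171, 0.2138]
orientation: [3.142, -0.01, -0.0]
force: [1.4, 0.3, -0.4]
opening: 0.0554
gripper_force: 0.0
t: 33.15
tool_pos: [0.4074, -0.2877, 0.2135]
orientation: [-3.141, 0.012, 0.001]
force: [1.0, 0.2, -0.5]
opening: 0.0606
gripper_force: 0.0
t: 33.78
tool_pos: [0.4082, -0.3148, 0.1891]
orientation: [3.141, -0.008, 0.001]
force: [0.4, -0.4, 0.9]
opening: 0.0606
gripper_force: 0.0
[ 0.40818083 -0.31482518  0.18913267] [ 3.14121013e+00 -8.45560662e-03  7.95904484e-04]
[317.88376431 170.36213255] ((421.7283020019531, -318.2303161621094), (38.68218231201172, 69.66387176513672), 87.4134521484375)
```

View pics/w9.png

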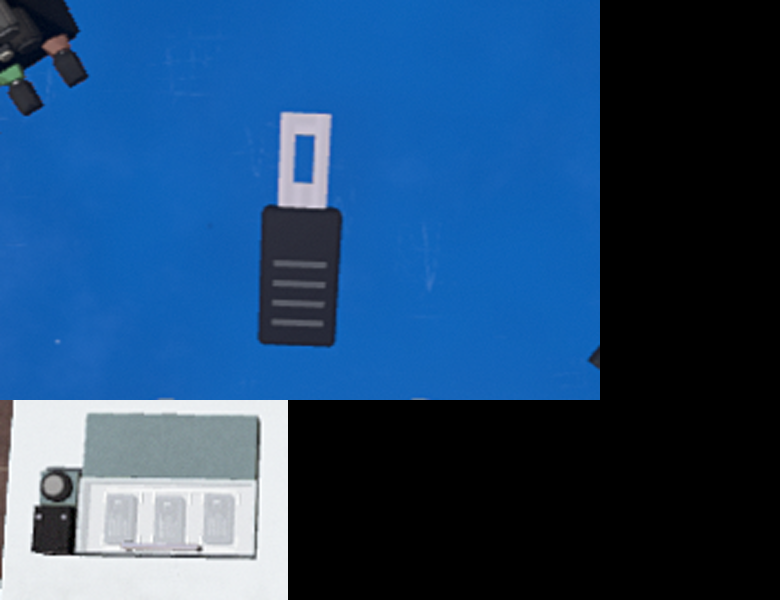

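The cover is shut over the three bricks. The key is not disturbed: block centre at about (300,276), tongue tip at (306,113).

```bash
python3 - <<'E'
from h import *
C=cam('wrist'); print(pix2w(C,[[170+305.5/2,30+113/2]],.0175))
go([.4217,-.3182,.007],np.pi/2-.045)
E
```

```text
[[ 0.50066675 -0.32246339  0.0175    ]]
tcp [ 0.4082 -0.3152  0.1893] t 33.875 rows [0.0267, 0.0056, 0.3647, 0.0005, -0.0005, 0.025]
```

```bash
python3 -m crank '[[[0.3,0.0267,0.0056,0.07,0,0,0.027],[0.3,0.0267,0.0056,0.16,0,0,0.027],[0.3,0.0267,0.0056,0.24,0,0,0.027],[0.3,0.0267,0.0056,0.3,0,0,0.027],[0.3,0.0267,0.0056,0.33,0,0,0.027]]]' 25; python3 -m crank '[[[0.3,0,0,0.02,0,0,0],[0.3,0,0,0.036,0,0,0],[0.3,0,0,0.036,0,0,0],[-0.4,0,0,0.036,0,0,0],[-0.4,0,0,0.036,0,0,0]]]' 25; python3 -m crank '[[[-0.4,0,0,0,0,0,0],[-0.4,0,0,0,0,0,0],[-0.4,0,0,0,0,0,0],[-0.4,0,0,0,0,0,0],[-0.4,0,0,0,0,0,0]]]'
python3 - <<'E'
from h import *
go([.40,-.318,.20],np.pi/2-.006)
E
```

```text
t: 34.5
tool_pos: [0.4205, -0.3175, 0.0222]
orientation: [-3.139, 0.076, 0.002]
force: [0.3, -0.9, 0.7]
opening: 0.0601
gripper_force: 0.0
t: 35.12
tool_pos: [0.4215, -0.3188, 0.0063]
orientation: [3.14, -0.077, 0.001]
force: [-0.2, 0.4, 0.7]
opening: 0.0452
gripper_force: 0.0
t: 35.75
tool_pos: [0.4214, -0.3187, 0.0062]
orientation: [3.14, -0.077, 0.001]
force: [-0.4, 0.3, 5.3]
opening: 0.0398
gripper_force: 25.0
tcp [ 0.4214 -0.3187  0.0062] t 35.75 rows [-0.0426, 0.0009, -0.3877, 0.0003, -0.0004, -0.0274]
```

```bash
python3 -m crank '[[[-0.4,0,0,-0.05,0,0,0],[-0.4,0,0,-0.1,0,0,-0.0274],[-0.4,-0.02,0,-0.18,0,0,-0.0274],[-0.4,-0.04,0,-0.26,0,0,-0.0274],[-0.4,-0.06,0,-0.34,0,0,-0.0274]]]'; python3 -m crank '[[[-0.4,-0.01,-0.08,0,0,0,0],[-0.4,-0.02,-0.18,0,0,0,0],[-0.4,-0.03,-0.3,0,0,0,0],[-0.4,-0.04,-0.42,0,0,0,0],[-0.4,-0.04,-0.52,0,0,0,0]]]'; python3 -m crank '[[[-0.4,0,-0.1,0,0,0,0],[-0.4,0,-0.2,0,0,0,0],[-0.4,0,-0.3,0,0,0,0],[-0.4,0,-0.42,0,0,0,0],[-0.4,0,-0.52,0,0,0,0]]]';python3 -m crank '[[[-0.4,0,-0.1,0,0,0,0],[-0.4,-0.01,-0.2,0,0,0,0],[-0.4,-0.02,-0.29,0,0,0,0],[-0.4,-0.02,-0.29,0,0,0,0],[-0.4,-0.02,-0.29,0,0,0,0]]]';python3 - <<'E'
from h import *
s=snap('wrist','w10'); C=cam('wrist',s);print(s['opening'],s['gripper_force'])
w=np.load('pics/w10.npy')
cv2.imwrite('pics/w10.png',cv2.resize(w[0:300,120:520],None,fx=2,fy=2,interpolation=cv2.INTER_CUBIC)[:,:,::-1])
go([.35,.3517,.0362],np.pi/2-.006)
E
```

```text
t: 36.38
tool_pos: [0.3904, -0.3165, 0.1762]
orientation: [-3.141, 0.009, 0.001]
force: [0.0, -0.5, -0.9]
opening: 0.04
gripper_force: 25.0
t: 37.0
tool_pos: [0.3719, -0.0549, 0.1752]
orientation: [-3.141, 0.01, 0.0]
force: [1.2, 0.5, -1.5]
opening: 0.0399
gripper_force: 25.0
t: 37.62
tool_pos: [0.3737, 0.2052, 0.1753]
orientation: [-3.142, 0.008, 0.0]
force: [0.4, -0.4, -1.4]
opening: 0.0398
gripper_force: 25.0
t: 38.25
tool_pos: [0.3647, 0.3477, 0.1749]
orientation: [3.14, -0.008, -0.002]
force: [-1.1, 1.0, -1.3]
opening: 0.0397
gripper_force: 25.0
0.03970189936812767 24.99761939048767
tcp [0.365  0.3474 0.1752] t 38.3 rows [-0.03, -0.0087, 0.2779, 0.0006, 0.0004, -0.0002]
```

View pics/w10.png

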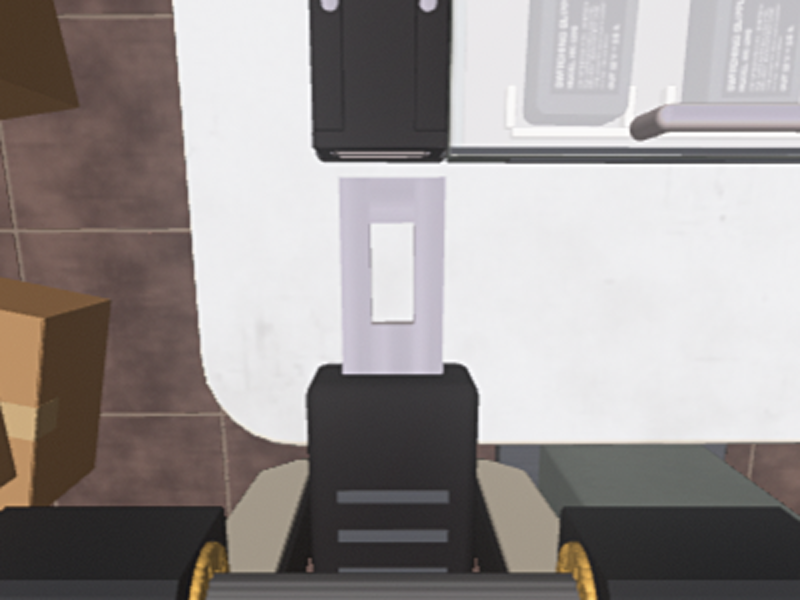

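The switch front is at columns 313–447 (slot bevel 327–433, row 155) and the tongue tip is at (392,178). I'll check the slot's y against the estimate.

```bash
python3 - <<'E'
from h import *
s=read_state();C=cam('wrist'); P=lambda l,z:pix2w(C,np.array(l,float)/2+[120,0],z).round(4)
print('top edge',P([(313,132),(447,132)],.07),'bevel',P([(327,155),(433,155)],.0375),'tip',P([(341,178),(445,178),(343,374),(443,374)],s['tool_pos'][2]+.0088+.0025))
E
python3 -m crank '[[[-0.4,-0.03,-0.0087,0.06,0,0,0],[-0.4,-0.03,-0.0087,0.14,0,0,0],[-0.4,-0.03,-0.0087,0.22,0,0,0],[-0.4,-0.03,-0.0087,0.275,0,0,0],[-0.4,-0.03,-0.0087,0.278,0,0,0]]]';python3 -m crank '[[[-0.4,0,0,0,0,0,0],[-0.4,0,0,0,0,0,0],[-0.4,0,0,0,0,0,0],[-0.4,0,0,0,0,0,0],[-0.4,0,0,0,0,0,0]]]';python3 - <<'E'
from h import *
go([.37,.3515,.0362],np.pi/2-.006)
E
```

```text
top edge [[0.4679 0.377  0.07  ]
 [0.4677 0.3255 0.07  ]] bevel [[0.4625 0.3748 0.0375]
 [0.4623 0.3288 0.0375]] tip [[0.444  0.3583 0.1865]
 [0.4439 0.3351 0.1865]
 [0.3992 0.359  0.1865]
 [0.3991 0.3349 0.1865]]
t: 38.92
tool_pos: [0.3488, 0.3502, 0.0345]
orientation: [3.138, -0.012, -0.006]
force: [-0.6, 0.2, -1.5]
opening: 0.0397
gripper_force: 25.0
t: 39.55
tool_pos: [0.3502, 0.3528, 0.0369]
orientation: [-3.141, 0.009, -0.0]
force: [-0.5, -0.4, -1.2]
opening: 0.0398
gripper_force: 25.0
tcp [0.3502 0.3528 0.0369] t 39.55 rows [0.0395, 0.0024, 0.0013, -0.0002, -0.0002, 0.0001]
```

```bash
python3 -m crank '[[[-0.4,0.01,0.0016,0.0013,0,0,0],[-0.4,0.02,0.0016,0.0013,0,0,0],[-0.4,0.04,0.0016,0.0013,0,0,0],[-0.4,0.05,0.0016,0.0013,0,0,0],[-0.4,0.05,0.0016,0.0013,0,0,0]]]';python3 -m crank '[[[-0.4,0.006,0,0,0,0,0],[-0.4,0.012,0,0,0,0,0],[-0.4,0.018,0,0,0,0,0],[-0.4,0.024,0,0,0,0,0],[-0.4,0.024,0,0,0,0,0]]]'
```

```text
t: 40.17
tool_pos: [0.3757, 0.3517, 0.036]
orientation: [-3.142, 0.011, -0.0]
force: [-0.4, 0.0, -0.6]
opening: 0.0398
gripper_force: 25.0
t: 40.8
tool_pos: [0.3874, 0.3517, 0.036]
orientation: [-3.141, 0.01, -0.0]
force: [-0.5, 0.6, -1.4]
opening: 0.0397
gripper_force: 25.0
```

Tip is about 5 mm into the bevels without force. I'll continue in steps.

```bash
python3 -m crank '[[[-0.4,0.004,0,0,0,0,0],[-0.4,0.008,0,0,0,0,0],[-0.4,0.012,0,0,0,0,0],[-0.4,0.012,0,0,0,0,0],[-0.4,0.012,0,0,0,0,0]]]'
```

```text
t: 41.42
tool_pos: [0.3931, 0.3516, 0.036]
orientation: [-3.142, 0.01, 0.0]
force: [0.5, -1.0, -1.2]
opening: 0.0398
gripper_force: 25.0
```

```bash
python3 -m crank '[[[-0.4,0.005,0,0,0,0,0],[-0.4,0.01,0,0,0,0,0],[-0.4,0.015,0,0,0,0,0],[-0.4,0.02,0,0,0,0,0],[-0.4,0.02,0,0,0,0,0]]]'
```

```text
t: 42.05
tool_pos: [0.4034, 0.3516, 0.036]
orientation: [-3.142, 0.01, -0.0]
force: [-0.2, -0.4, -1.1]
opening: 0.0397
gripper_force: 25.0
```

```bash
python3 -m crank '[[[-0.4,0.006,0,0,0,0,0],[-0.4,0.012,0,0,0,0,0],[-0.4,0.018,0,0,0,0,0],[-0.4,0.024,0,0,0,0,0],[-0.4,0.028,0,0,0,0,0]]]'; python3 -m crank '[[[-0.4,0.003,0,0,0,0,0],[-0.4,0.006,0,0,0,0,0],[-0.4,0.009,0,0,0,0,0],[-0.4,0.012,0,0,0,0,0],[-0.4,0.012,0,0,0,0,0]]]'
```

```text
t: 42.68
tool_pos: [0.4174, 0.3515, 0.036]
orientation: [-3.142, 0.01, -0.0]
force: [-0.5, 0.0, -1.3]
opening: 0.0397
gripper_force: 25.0
t: 43.3
tool_pos: [0.4233, 0.3514, 0.036]
orientation: [-3.142, 0.01, -0.0]
force: [-0.1, -0.2, -1.5]
opening: 0.0398
gripper_force: 25.0
```

```bash
python3 -m crank '[[[-0.4,0.001,0,0,0,0,0],[-0.4,0.002,0,0,0,0,0],[-0.4,0.003,0,0,0,0,0],[-0.4,0.004,0,0,0,0,0],[-0.4,0.004,0,0,0,0,0]]]'; python3 -m crank '[[[-0.4,0.001,0,0,0,0,0],[-0.4,0.002,0,0,0,0,0],[-0.4,0.003,0,0,0,0,0],[-0.4,0.004,0,0,0,0,0],[-0.4,0.004,0,0,0,0,0]]]'
```

```text
t: 43.92
tool_pos: [0.4252, 0.3514, 0.036]
orientation: [-3.142, 0.01, -0.0]
force: [-0.6, -0.1, -1.9]
opening: 0.0398
gripper_force: 25.0
t: 44.55
tool_pos: [0.4272, 0.3514, 0.036]
orientation: [3.142, -0.01, -0.0]
force: [-0.0, 0.6, -0.8]
opening: 0.0397
gripper_force: 25.0
```

```bash
python3 -m crank '[[[-0.4,0.001,0,0,0,0,0],[-0.4,0.002,0,0,0,0,0],[-0.4,0.003,0,0,0,0,0],[-0.4,0.003,0,0,0,0,0],[-0.4,0.003,0,0,0,0,0]]]'
```

```text
t: 45.18
tool_pos: [0.4274, 0.3514, 0.0358]
orientation: [3.141, -0.009, -0.004]
force: [-8.8, 0.2, 2.3]
opening: 0.0398
gripper_force: 25.0
```

```bash
python3 -m crank '[[[-0.4,0.001,0,0,0,0,0],[-0.4,0.002,0,0,0,0,0],[-0.4,0.003,0,0,0,0,0],[-0.4,0.003,0,0,0,0,0],[-0.4,0.003,0,0,0,0,0]]]'
```

```text
t: 45.8
tool_pos: [0.4275, 0.3514, 0.0355]
orientation: [3.141, -0.009, -0.008]
force: [-13.6, -1.0, 5.5]
opening: 0.0399
gripper_force: 25.0
```

Flush: it stopped at 0.4274, as predicted, with force rising gently. I'll relax, release, rise and go over the button.

```bash
python3 -m crank '[[[-0.4,-0.005,0,0,0,0,0],[-0.4,-0.005,0,0,0,0,0],[0.3,-0.005,0,0,0,0,0],[0.3,-0.005,0,0,0,0,0],[0.3,-0.005,0,0,0,0,0]]]'; python3 -m crank '[[[0.3,0,0,0,0,0,0],[0.3,0,0,-0.04,0,0,0],[0.3,0,0,-0.1,0,0,0],[0.3,0,0,-0.18,0,0,0],[0.3,0,0,-0.28,0,0,0]]]'; python3 -m crank '[[[-1,0.06,0,0,0,0,0],[-1,0.13,0,0,0,0,0],[-1,0.2,0,0,0,0,0],[-1,0.26,0.002,0,0,0,0],[-1,0.26,0.002,0,0,0,0]]]'; python3 - <<'E'
from h import *
s=snap('wrist','w11'); C=cam('wrist',s); np.save('pics/top5.npy',read_camera('top'))
t=cv2.resize(np.load('pics/top5.npy')[170:250,150:250],None,fx=5,fy=5,interpolation=cv2.INTER_CUBIC)
w=cv2.resize(np.load('pics/w11.npy'),(480,300)); o=np.zeros((600,780,3),np.uint8); o[:400,:500]=t; o[400:,:320]=cv2.resize(w,(320,200)); cv2.imwrite('pics/last.png',o[:,:,::-1])
go([.557,.3505,.078],np.pi/2-.006);print(s['opening'],w2pix(cam('top'),[[.557,.3505,.072],[.461,.3515,.045]]),'crop=(p-[150,170])*5')
E
```

```text
t: 46.42
tool_pos: [0.4282, 0.3515, 0.0363]
orientation: [-3.141, 0.01, -0.001]
force: [1.2, 0.6, 0.3]
opening: 0.0596
gripper_force: 0.0
t: 47.05
tool_pos: [0.4272, 0.3511, 0.178]
orientation: [3.141, -0.009, -0.001]
force: [0.6, 0.3, 0.6]
opening: 0.0607
gripper_force: 0.0
t: 47.68
tool_pos: [0.5594, 0.3491, 0.1772]
orientation: [-3.141, 0.012, -0.002]
force: [-0.9, -0.4, -0.4]
opening: 0.0152
gripper_force: 0.0
tcp [0.5575 0.3497 0.1768] t 47.775 rows [-0.0011, -0.0016, 0.1977, -0.0002, -0.0001, -0.0003]
0.015226266035594788 [[183.83255777 187.31520707]
 [184.64560802 218.44633055]] crop=(p-[150,170])*5
```

View pics/last.png

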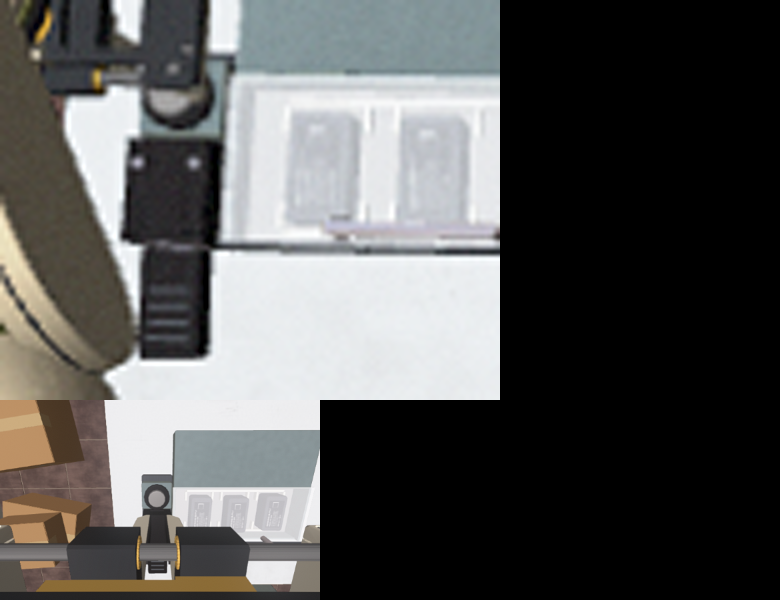

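The key is flush in the switch, and the button is where expected. Pressing.

```bash
python3 -m crank '[[[-1,0,0,0.06,0,0,0],[-1,0,0,0.12,0,0,0],[-1,0,0,0.17,0,0,0],[-1,0,0,0.195,0,0,0],[-1,0,0,0.2,0,0,0]]]'; python3 -m crank '[[[-1,0,0,0.006,0,0,0],[-1,0,0,0.012,0,0,0],[-1,0,0,0.018,0,0,0],[-1,0,0,0.022,0,0,0],[-1,0,0,0.022,0,0,0]]]'
```

```text
t: 48.4
tool_pos: [0.5568, 0.3497, 0.0758]
orientation: [3.141, -0.009, -0.001]
force: [0.3, -0.2, 0.7]
opening: 0.0002
gripper_force: 0.0
t: 49.02
tool_pos: [0.5585, 0.3501, 0.0663]
orientation: [-3.14, 0.009, -0.003]
force: [-0.2, 0.1, 7.4]
opening: 0.0009
gripper_force: 3.3
```

```bash
python3 -m crank '[[[-1,0,0,0.001,0,0,0],[-1,0,0,0.002,0,0,0],[-1,0,0,0.003,0,0,0],[-1,0,0,0.004,0,0,0],[-1,0,0,0.004,0,0,0]]]'
```

```text
t: 49.65
tool_pos: [0.5586, 0.3502, 0.0661]
orientation: [-3.14, 0.009, -0.003]
force: [-6.0, -2.7, 17.8]
opening: 0.0007
gripper_force: 8.9
```

Bottomed out at z = 66 mm, as expected. I'll let go, rise clear, check nothing moved, and hand in.

```bash
python3 -m crank '[[[-1,0,0,-0.01,0,0,0],[-1,0,0,-0.05,0,0,0],[-1,0,0,-0.12,0,0,0],[-1,0,0,-0.2,0,0,0],[-1,0,0,-0.23,0,0,0]]]'; python3 -m crank '[[[-1,0,0,0,0,0,0],[-1,0,0,0,0,0,0],[-1,0,0,0,0,0,0],[-1,0,0,0,0,0,0],[-1,0,0,0,0,0,0]]]'; python3 - <<'E'
from h import *
a=np.load('pics/top5.npy').astype(int);b=read_camera('top').astype(int)
d=abs(a-b).max(2); print('key',d[217:243,176:194].max(),'cover/bricks',d[185:222,195:285].max())
print(close_job())
E
```

```text
t: 50.28
tool_pos: [0.559, 0.3502, 0.1819]
orientation: [-3.139, 0.01, -0.007]
force: [-0.6, 0.6, -0.2]
opening: 0.0008
gripper_force: 0.0
t: 50.9
tool_pos: [0.5575, 0.3495, 0.1774]
orientation: [3.141, -0.009, -0.001]
force: [0.4, -0.0, -0.5]
opening: 0.0007
gripper_force: 0.0
key 86 cover/bricks 10
the job is handed in; nothing more can be done
None
```

The job is handed in: all three bricks are in their cells, the cover is shut, the key is flush in the switch, and the start button was pressed fully and released. The last before/after picture check showed no change at the cover and bricks but some change in the key area, which I did not look into before handing in (the arm was partly over that part of the picture); no verdict came back.

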